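# Refill the wire spool stand

## Robot

A 6-joint arm with a two-finger parallel gripper is mounted at the origin on a cart in front of the work surface, level with it; the furniture and walls round the work are solid. World frame = base frame: x ahead of the robot, y to its left, z up, the work surface at z = 0. Lengths are in mm, angles in rad, forces in N, time in s.
With the tool pointing down it reaches from about 275 to 1000 mm from the base axis. Payload 8.4 kg.
Tool frame: the origin (TCP) lies between the finger pads; the fingertips stand 8 mm ahead of it and the grasp point (between the pads) lies 11 mm behind it (tcp_to_tips is the distance from the TCP to the fingertips, in mm); z points along the fingers, y is the line along which they close (so a half turn about z gives the same grasp; the last joint's range is limited). The gripper opens to 85 mm and grips with 20 to 120 N. Pads are 22 mm wide; open, the fingers measure 114 mm over their backs; the gripper's body (76 mm by 85 mm) begins 54 mm behind the grasp point. The pads swing forward as they close: fully open they stand 13 mm farther back than shut.
Start: joints at [1.275, 0.353, 1.633, -0, 1.155, -0.002], TCP at [180.993, 598.222, 239.281] pointing down, gripper open.
Joint ranges: [-2.63, 2.63], [-0.92, 2.1], [0.06, 2.66], [-1.3, 4.44], [0, 2.69], [-3.02, 3.02]. Speed limits (rad/s): [2.22, 2.22, 2.79, 3.14, 3.14, 3.14].

## Interface

Orientations are given as [roll, pitch, yaw] about the fixed x, y, z axes, in that order (R = Rz(yaw) Ry(pitch) Rx(roll)).
In Python, from rig import * gives the robot as it stands.
- The arm moves only by the tool step_arm, never from a script. Its argument "motion" is a list of rows, each an object with "claw": the finger opening in mm, from 0 to 85.4; "delta_pos": the shift along the tool's x, y, z in mm, a list of three; "turn": the turn about the tool's z in rad. In form: [{"claw": claw, "delta_pos": [dx, dy, dz], "turn": turn}, ...]. A call has 1 to 8 rows; each row shifts and turns the commanded pose from where the row before left it, along the tool's axes as they then stand; what a row does not reach is not made up. A row lasts 1/12 s, in which the tool goes at most 41.7 mm and 7.16 degrees, less where a joint would pass 70% of its speed; a pose out of reach is approached as far as the arm can. A call is refused whole if a number of a shift passes 41.7 or a number of a turn 0.125, either way. A call with a gripper value outside its range is refused whole. The fingers move at their own pace and stop on an object; "force" is the grip in N (left out, the last holds). Time passes only in rows, so rows that do not move let the fingers close. It gives the time, the measured TCP pose, the force, the opening and the grip force at its end, in the units of the state.
- sense(): the state, without advancing time (a new reading comes with each control period).
- grab_frame(name): name is "side" or "top" or "wrist"; returns a dict with "img" (480x640x3 uint8, red, green, blue), "vertical_fov" (degrees; the focal length in pixels is half the picture's height over the tangent of half this angle, whatever the lens; pixels are square), "cx", "cy" (the principal point, pixels), "R" (3x3) and "t" (3): a world point X has camera coordinates R X + t. Camera axes: x right, y down, z forward; pixel columns grow to the right and rows downward; lengths in mm; the calibration is good to about 2 mm. The wrist camera is an equidistant fisheye: a pixel r from the principal point sees the ray r / f radians off the axis. A picture is of the moment at which its call begins. There is no depth.
- sign_off(): hands the job in; it is judged then, once.
The state is a dict: "clock": time; "qpos": joint angles; "qvel": joint speeds; "joint_efforts": joint torques, N m; "eef_pos": TCP position; "tcp_rot": TCP orientation; "contact_force": force on the tool from outside, world axes, zero at the start; "wrist_torque": the same for the moment, N m; "opening": opening from 0.0 (shut) to 1.0 (fully open); "grasp_force": force on a finger pad.
Only numpy, scipy, OpenCV 4.12 (cv2) and the standard library are available. Lean on these libraries where they do the work, as an engineer would, in place of code of your own. Each camera call takes 0.05 s, during which the arm holds its last target. There are 200 camera calls.

## Task

The spool stand has run out: push down and turn its locking cap a quarter turn anticlockwise, take it off, lift off the bare spools and put them in the black tray. Then thread every full spool that lies on the bench onto the stepped spindle, widest bore first, each fully home on its own step, and refit the cap: push it down over the lugs, turn it a quarter turn clockwise and let it spring up into its lock. Leave the other things on the bench alone.

Things in the scene. Friction and masses are not known exactly. Their poses are not given: they have to be found in the camera images.
- stand: wire spool stand, fixed: grey base plate 96 mm (its x) by 128 mm (its y, from -48 to +80 mm), 10 mm thick, 20 mm high wire-guide bracket across the +y end 68 mm from the spindle. Origin at the underside of the base on the axis of the upright stepped spindle, z up. A full or bare spool of each size has its own step, with or without a spool below it
- seat_large (a point): on the spindle axis, 10 mm above the stand's underside (top of the base): home height of the large spool's underside; the spindle is 46 mm in diameter from here up to 26.5 mm. Step edges are bevelled 1.3 mm
- seat_medium (a point): on the spindle axis, 26.5 mm above the stand's underside: home height of a medium spool's underside; the spindle is 36 mm in diameter from here up to 42 mm
- seat_small (a point): on the spindle axis, 42 mm above the stand's underside: home height of a small spool's underside; the spindle is 26 mm in diameter from here up to 56.5 mm, then comes a 15 mm neck
- post_top (a point): top of the neck, on the spindle axis, 68.5 mm above the stand's underside. Two lugs stick out of the neck along the stand's +x and -x: 25 mm tip to tip, 5 mm wide, from 64.5 to 68.5 mm high
- cap: black bayonet cap, loose; locked on the spindle at the start. Knurled round body 48 mm across, 20 mm high; wing grip on top along the cap's x, 56 mm long, 16 mm wide, from 20 to 44 mm high. Origin at the centre of its flat underside, z up; it can stand on the bench. Below: 18 mm hole with two entry slots 8.6 mm wide along its x for the lugs (either way round)
- cap_grip (a point): on the cap's axis in the wing grip, 41 mm above its underside: where to hold it. To fit: cap x along stand x, press down against the inner spring (3 to 8 N) until the underside is 57 to 58 mm above the stand's underside, turn 90 degrees clockwise seen from above to a stop, let go
- cap_foot (a point): centre of the cap's underside. It springs up 2.5 mm into the lock: locked it is 60.5 mm above the stand's underside with the cap's x along the stand's y; merely set on it is at about 64 mm. To take off: press down 3 to 4 mm, turn 90 degrees anticlockwise to the stop, lift
- large_spool: full spool of copper wire, grey flanges (may be absent), outside diameter 70 mm, height 16 mm, bore 49 mm; origin at the centre of its underside, z along its axis; a plain ring to grip across its flanges
- medium_spool: full spool of copper wire, grey flanges (may be absent), outside diameter 62 mm, height 15 mm, bore 39 mm; origin at the centre of its underside, z along its axis; a plain ring to grip across its flanges
- small_spool: full spool of copper wire, grey flanges (may be absent), outside diameter 54 mm, height 14 mm, bore 29 mm; origin at the centre of its underside, z along its axis; a plain ring to grip across its flanges
- empty_medium: run-out spool with a bare core, home on the spindle's 36 mm step at the start (may be absent), outside diameter 62 mm, height 15 mm, bore 39 mm; origin at the centre of its underside, z along its axis; a plain ring to grip across its flanges
- empty_small: run-out spool with a bare core, home on the spindle's 26 mm step at the start (may be absent), outside diameter 54 mm, height 14 mm, bore 29 mm; origin at the centre of its underside, z along its axis; a plain ring to grip across its flanges
- tray: black open tray for run-out spools, fixed, 120 mm (its x) by 150 mm (its y), walls 3 mm thick and 26 mm high, floor 3 mm; origin at the centre of its underside
- mat_spot (a point): a clear spot on the blue soldering mat, on its top surface (7 mm above the bench), where the cap can stand meanwhile
- rework_head (a point): obstacle, fixed: top of the upright rework hand-piece (70 mm by 50 mm), which hangs over the round board in its holder, 340 mm above the bench, between the spool stand and the tray; go round in front of it (nearer the robot) or above
- column_top (a point): obstacle, fixed: top of the thin upright column of the rework stand, 322 mm high, with a foot 130 mm across; an arm 240 mm high runs from it to the hand-piece
- lamp_arm (a point): obstacle, fixed: middle of the sloping arm of the magnifier lamp, which runs along y at x = 0.60 to 0.67 m behind the spool stand, from 0.22 m high at y = 0.05 to 0.40 m at y = 0.40
- pliers: small pliers, 50 x 122 x 12 mm, loose, a bystander
- tape: roll of amber tape, 62 mm across, 12 mm high, loose, a bystander
- flux: small flux bottle, 25 mm across, 60 mm high, loose, a bystander
Not all that is in view belongs to the job. What is shaped like the cap but purple is not meant.

How it is judged (in metres and radians):
On the way, in this order (a step that is already met when the one before it is completed fails the run):
1. the cap is unlocked and lifted off the spindle (distance between cap and post_top above 0.08 m), for 0.2 s.
2. the run-out spools are off the spindle (horizontal distance between each of empty_medium, empty_small and stand above 0.07 m), for 0.2 s.
3. the large full spool is fully home on its step (z of large_spool in the frame of stand between 0.0075 and 0.0125 m and horizontal distance between large_spool and stand below 0.004 m and angle between the z axis of large_spool and the z axis of stand, either way round below 0.06 rad), for 0.2 s.
4. the medium full spool is fully home on its step (z of medium_spool in the frame of stand between 0.024 and 0.029 m and horizontal distance between medium_spool and stand below 0.004 m and angle between the z axis of medium_spool and the z axis of stand, either way round below 0.06 rad), for 0.2 s.
5. the small full spool is fully home on its step (z of small_spool in the frame of stand between 0.0395 and 0.0445 m and horizontal distance between small_spool and stand below 0.004 m and angle between the z axis of small_spool and the z axis of stand, either way round below 0.06 rad), for 0.2 s.
6. the cap is back on and locked (z of cap in the frame of stand between 0.0587 and 0.0623 m and horizontal distance between cap and stand below 0.004 m and angle between the x axis of cap and the y axis of stand, either way round below 0.3 rad and angle between the z axis of cap and the z axis of stand, either way round below 0.08 rad), for 0.3 s.
At the end, for the whole second after the job is handed in: every full spool present sits on its step (height within 2.5 mm, centred within 4 mm, level); the cap is locked (underside 60.5 mm above the stand's underside within 1.8 mm, its x along the stand's y within 0.3 rad); the run-out spools lie in the tray, at rest (all of step 3 and all of step 4 and all of step 5 and all of step 6 and x of empty_medium in the frame of tray between -0.055 and 0.055 m and y of empty_medium in the frame of tray between -0.07 and 0.07 m and z of each of empty_medium, empty_small in the frame of tray below 0.035 m and linear speed of each of empty_medium, empty_small, cap below 0.02 m/s and x of empty_small in the frame of tray between -0.055 and 0.055 m and y of empty_small in the frame of tray between -0.07 and 0.07 m); the robot touches nothing.
It fails at once if the pliers is knocked more than 5 cm aside (distance of pliers from where it was at the start of the episode above 0.05 m).
It fails at once if the tape is knocked more than 5 cm aside (distance of tape from where it was at the start of the episode above 0.05 m).
It fails at once if the flux is knocked more than 5 cm aside (distance of flux from where it was at the start of the episode above 0.05 m).
Of empty_medium, empty_small only 1 to 2 are there at a start; the rules pass over those that are not, and their reading is None.
Of large_spool, medium_spool, small_spool only 2 to 3 are there at a start; the rules pass over those that are not, and their reading is None.
At some moment in a run one of large_spool, medium_spool, small_spool may be knocked a few centimetres aside while the robot is not near it.
It also fails if it takes over 210 s, if anything falls off the work surface, if the arm or the gripper's body presses on something with over 40 N, if the wrist force passes 120 N, or if a joint passes its speed limit or range.

## Working session

There is one attempt and no reset: what is moved stays moved. The work goes in short steps, Python scripts to look and compute and a tool call to move; the robot and the scene stay as the last step left them, time stands still between calls to the robot, and variables do not carry over. Pictures are saved under pics/ and viewed, at most 14 in all, crops included, and the job is handed in when it is done.

Besides the shell and the picture viewer there is one more tool, called as name([rows], argument=value, ...), one row to a line, values as JSON. step_arm: Moves the arm, as the interface text tells. Its arguments: {"type":"object","properties":{"motion":{"type":"array","items":{"type":"object","properties":{"claw":{"type":"number"},"delta_pos":{"type":"array","items":{"type":"number"}},"turn":{"type":"number"}}}},"force":{"type":"number"}},"required":["motion"]}

```bash
mkdir -p pics; ls
python3 - <<'E'
from rig import *
import cv2
print(sense())
for n in("top","side"):
    f=grab_frame(n); cv2.imwrite(f"pics/{n}0.png",f["img"][:,:,::-1]); print(n,f["vertical_fov"],f["cx"],f["cy"],f["R"],f["t"])
E
```

```text
pics
{'clock': 0.0, 'qpos': array([ 1.27458786e+00,  3.53621049e-01,  1.63414845e+00, -1.07353598e-05,
        1.15518368e+00, -2.40987975e-03]), 'qvel': array([ 2.42696775e-04, -8.13726172e-05, -2.48710961e-04,  4.26534116e-04,
        8.62942122e-04, -1.15192755e-03]), 'joint_efforts': array([ 1.23725491e-03, -6.05259919e+01, -3.42065692e+01,  8.45059412e-05,
        9.47689667e-03, -5.19915950e-07]), 'eef_pos': array([180.86670388, 597.77025775, 238.57246713]), 'tcp_rot': array([-3.14023211e+00,  6.53681968e-06,  2.84779841e+00]), 'contact_force': array([0.51540212, 0.80846206, 0.61228054]), 'wrist_torque': array([0.01451733, 0.05665263, 0.04530593]), 'grasp_force': 0.0, 'opening': 1.001135374873039}
top 55.77681580007013 326.939879690062 237.9379069112874 [[ 0.02378103 -0.99931429  0.02837994]
 [-0.9823766  -0.02862354 -0.18470766]
 [ 0.18539333 -0.02348725 -0.98238366]] [   3.59718606  476.95863958 1508.39122209]
side 48.11009973890021 333.7563982631516 231.97413573019955 [[-0.99618909 -0.08664758 -0.00997485]
 [-0.03895131  0.54429331 -0.8379902 ]
 [ 0.07803907 -0.83440816 -0.5455941 ]] [ 445.32640913  182.06554472 1560.97398751]
```

View pics/top0.png

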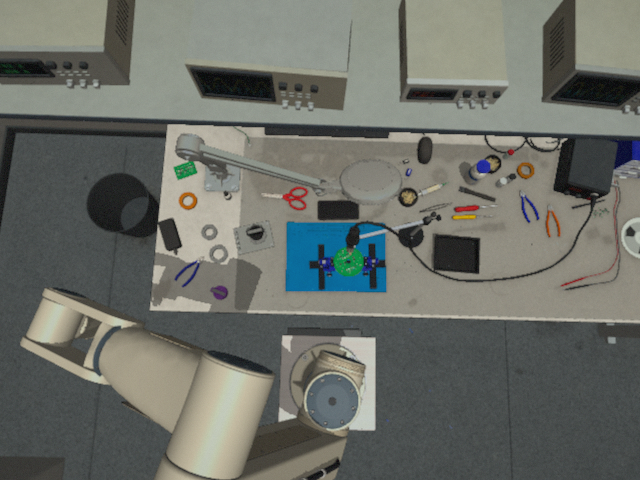

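View pics/side0.png

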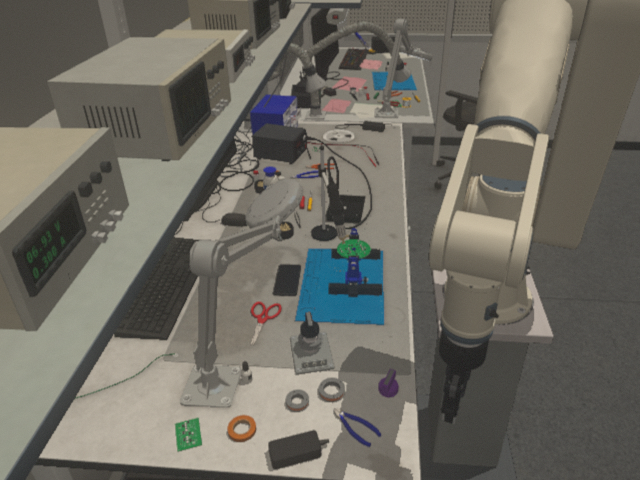

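The top view shows the stand and cap at (255,234), grey rings at (209,231) and (219,253), the pliers at (187,272), the purple decoy at (219,292), the tray at (457,253) and the mat at (335,257).

```bash
cat > h.py <<'E'
from rig import *
import cv2, numpy as np
from scipy.optimize import least_squares
def ray(f,u,v):
    F=240/np.tan(np.radians(f["vertical_fov"]/2)); d=np.array([(u-f["cx"])/F,(v-f["cy"])/F])
    if f.get("fish"):
        r=np.hypot(*d); c=np.array([*(d/max(r,1e-9)*np.sin(r)),np.cos(r)])
    else: c=np.array([*d,1.])
    return -f["R"].T@f["t"], f["R"].T@c
def at(f,u,v,z):
    o,d=ray(f,u,v); return (o+d*(z-o[2])/d[2]).round(1)
def pix(f,X):
    c=f["R"]@np.array(X,float)+f["t"]; F=240/np.tan(np.radians(f["vertical_fov"]/2))
    if f.get("fish"):
        r=np.hypot(c[0],c[1]); th=np.arctan2(r,c[2]); return np.array([f["cx"],f["cy"]])+F*th*c[:2]/r
    return np.array([f["cx"],f["cy"]])+F*c[:2]/c[2]
def grab(n,save=None):
    f=grab_frame(n); f["fish"]=n=="wrist"; f["R"]=np.array(f["R"]);f["t"]=np.array(f["t"])
    if save: cv2.imwrite(f"pics/{save}.png",f["img"][:,:,::-1])
    return f
E
python3 - <<'E'
from h import *
f=grab("top"); i=f["img"][200:310,150:290]; a=cv2.resize(i,None,fx=5,fy=5,interpolation=2)[:,:,::-1]
cv2.imwrite("pics/c1.png",a)
for n,u,v,z in [("stand",255,234,100),("r1",209,231,15),("r2",219,253,15),("pl",187,272,6),("decoy",219,292,40),("tray",457,253,26),("matcorner",287,292,7),("m2",386,292,7),("m3",287,222,7),("tape",188,201,10),("phone",338,210,5),("bench left front",150,310,0)]: print(n,at(f,u,v,z))
w=grab("wrist","w0"); print(w["R"],w["t"],w["vertical_fov"],w["cx"],w["cy"])
E
```

```text
stand [472.5 254.5 100. ]
r1 [494.8 425.8  15. ]
r2 [418.6 386.1  15. ]
pl [351.1 492.6   6. ]
decoy [283.6 371.8  40. ]
tray [ 440.1 -437.1   26. ]
matcorner [291.6 147.5   7. ]
m2 [ 300.3 -192.6    7. ]
m3 [536.8 157.3   7. ]
tape [601.3 508.1  10. ]
phone [586.3 -21.7   5. ]
bench left front [219.5 608.1   0. ]
[[ 2.90214678e-01  9.56961189e-01  8.50285900e-04]
 [ 9.13263227e-01 -2.77227746e-01  2.98487949e-01]
 [ 2.85877105e-01 -8.58490491e-02 -9.54413025e-01]] [-624.35212577  -39.5764017   377.26818305] 65.70646984690485 317.224952902504 236.55207754829408
```

View pics/c1.png

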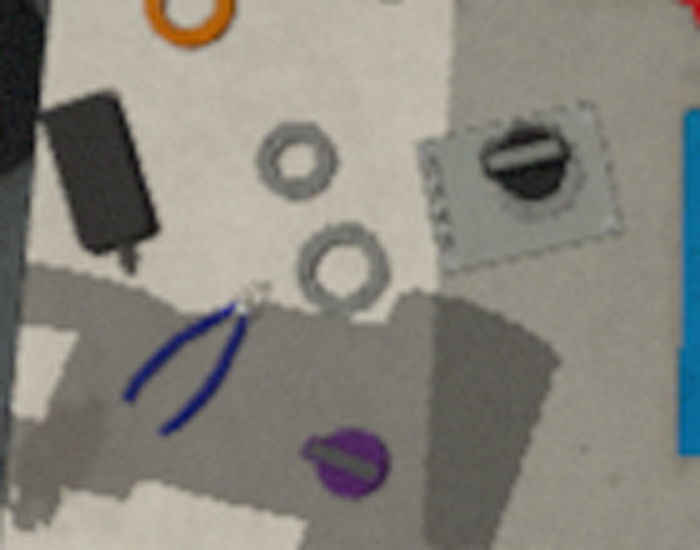

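View pics/w0.png

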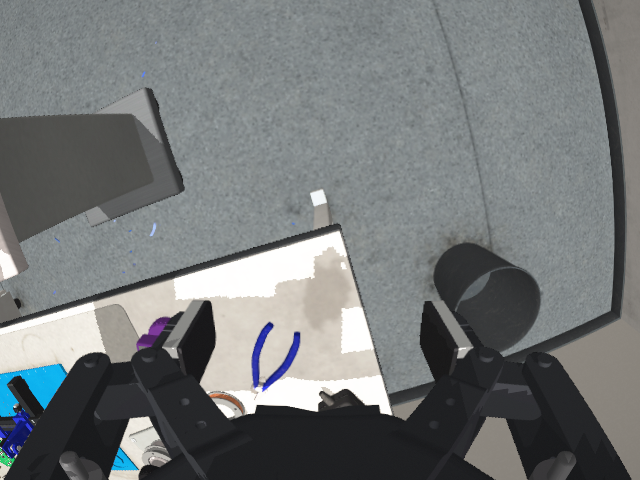

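The crop shows the stand's bracket end facing +y with the cap wing along it, and two full rings on the bench, a smaller one at crop (298,160) and a larger one at (345,268). The wrist view confirms that image-up is tool +x. I'm moving in to look closer.

step_arm([
  {"claw": 85,"delta_pos": [-28,-18,0],"turn": 0},
  {"claw": 85,"delta_pos": [-28,-18,0],"turn": 0},
  {"claw": 85,"delta_pos": [-28,-18,0],"turn": 0},
  {"claw": 85,"delta_pos": [-28,-18,0],"turn": 0},
  {"claw": 85,"delta_pos": [-28,-18,0],"turn": 0},
  {"claw": 85,"delta_pos": [-28,-18,0],"turn": 0},
  {"claw": 85,"delta_pos": [-28,-18,0],"turn": 0},
  {"claw": 85,"delta_pos": [-28,-18,0],"turn": 0},
])

```text
clock: 0.87
eef_pos: [354.4, 394.1, 239.3]
tcp_rot: [3.142, 0.0, 2.848]
contact_force: [-0.1, -0.3, 0.2]
opening: 0.996
grasp_force: 0.0
```

step_arm([
  {"claw": 85,"delta_pos": [-28,-19,0],"turn": 0},
  {"claw": 85,"delta_pos": [-28,-19,0],"turn": 0},
  {"claw": 85,"delta_pos": [-28,-19,0],"turn": 0},
  {"claw": 85,"delta_pos": [-28,-19,0],"turn": 0},
  {"claw": 85,"delta_pos": [0,0,0],"turn": 0.115},
  {"claw": 85,"delta_pos": [0,0,0],"turn": 0.115},
  {"claw": 85,"delta_pos": [0,0,0],"turn": 0.115},
  {"claw": 85,"delta_pos": [0,0,0],"turn": 0.115},
])

```text
clock: 1.53
eef_pos: [439.0, 289.9, 239.2]
tcp_rot: [-3.141, -0.0, 2.381]
contact_force: [0.1, 0.3, 0.3]
opening: 0.993
grasp_force: 0.0
```

step_arm([
  {"claw": 85,"delta_pos": [0,0,0],"turn": 0.115},
  {"claw": 85,"delta_pos": [0,0,0],"turn": 0.115},
  {"claw": 85,"delta_pos": [0,0,0],"turn": 0.115},
  {"claw": 85,"delta_pos": [0,0,0],"turn": 0.115},
  {"claw": 85,"delta_pos": [0,0,0],"turn": 0.115},
  {"claw": 85,"delta_pos": [0,0,0],"turn": 0},
  {"claw": 85,"delta_pos": [0,0,0],"turn": 0},
])

```text
clock: 2.12
eef_pos: [438.8, 290.3, 239.2]
tcp_rot: [-3.141, 0.0, 1.816]
contact_force: [0.4, 0.2, 1.0]
opening: 0.994
grasp_force: 0.0
```

Run:
```python
from h import *
s=sense(); print(s["clock"],s["eef_pos"],s["tcp_rot"],s["qpos"])
w=grab("wrist","w1")
```

```text
2.1167 [438.80464204 290.28865714 239.18829012] [-3.14139020e+00  8.62790140e-05  1.81634893e+00] [ 5.81606235e-01  1.99546823e-01  1.84347273e+00 -1.64947474e-05
  1.09879268e+00  3.36061144e-01]
```

View pics/w1.png

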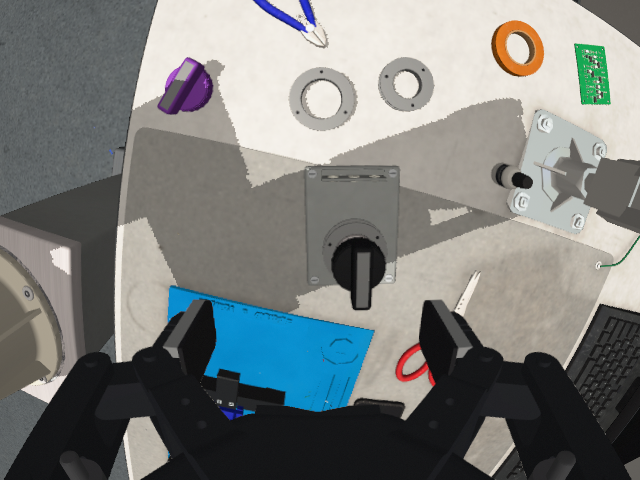

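The wrist view shows the stand plate at about (306..398, 166..281) with the bracket at the top, and the cap at (358,262) with its wing vertical. Rings sit at (322,98) and (406,83), and an empty spool flange shows under the cap.

Run:
```python
from h import *
w=grab("wrist"); im=w["img"]
cv2.imwrite("pics/c2.png",cv2.resize(im[150:320,285:425],None,fx=3.5,fy=3.5,interpolation=2)[:,:,::-1])
hsv=cv2.cvtColor(im,cv2.COLOR_RGB2HSV); g=((hsv[:,:,2]<165)&(hsv[:,:,2]>60)&(hsv[:,:,1]<60)).astype(np.uint8)
for (u,v),r in [((322,98),40),((406,83),33)]:
    m=np.zeros_like(g); cv2.circle(m,(u,v),r,1,-1); m=m&g
    cs,h=cv2.findContours(m,cv2.RETR_CCOMP,cv2.CHAIN_APPROX_NONE)
    for c in cs:
        if len(c)<60: continue
        for z in (14,16):
            P=np.array([at(w,*p[0],z)[:2] for p in c]); 
            q=least_squares(lambda q:np.hypot(P[:,0]-q[0],P[:,1]-q[1])-q[2],[*P.mean(0),30],loss="soft_l1").x
            print(u,v,len(c),z,q.round(1))
```

```text
322 98 228 14 [419.8 388.7  19.3]
322 98 228 16 [419.9 388.6  19.2]
322 98 125 14 [421.7 389.1  29.7]
322 98 125 16 [421.7 388.9  29.5]
406 83 217 14 [495.5 425.3  26.2]
406 83 217 16 [495.  425.   26.1]
406 83 91 14 [494.9 424.5  13.4]
406 83 91 16 [494.5 424.2  13.4]
```

View pics/c2.png

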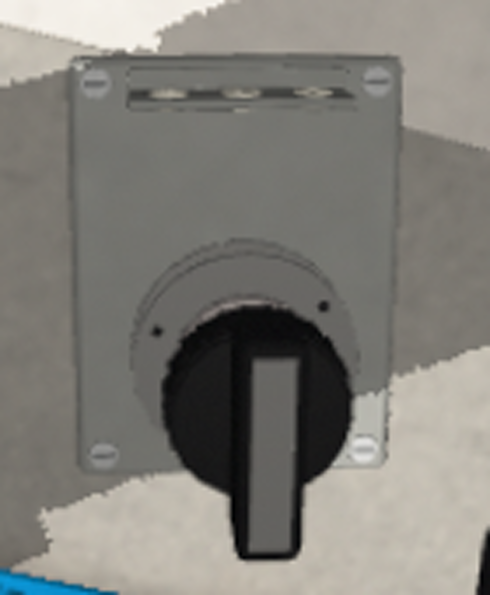

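Run:
```python
from h import *
w=grab("wrist")
M=[(-48,80),(48,80),(-48,-48),(48,-48)]
C=[(72,57),(400,55),(80,469),(387,466)]
W=np.array([at(w,285+u/3.5,150+v/3.5,10)[:2] for u,v in C]); print(W)
def r(q): 
    R=np.array([[np.cos(q[2]),-np.sin(q[2])],[np.sin(q[2]),np.cos(q[2])]]); return ((R@np.array(M).T).T+q[:2]-W).ravel()
s=least_squares(r,[470,254,.24]); print(s.x.round(3),s.fun.round(1))
# wing top at z=60.5+44
A=[at(w,285+u/3.5,150+v/3.5,104.5)[:2] for u,v in [(249,357),(299,357),(248,553),(296,553)]]
print(A,np.mean(A,0)); d=(A[0]+A[1]-A[2]-A[3]); print(np.degrees(np.arctan2(d[1],d[0])),np.linalg.norm(d)/2)
B=[at(w,285+u/3.5,150+v/3.5,104.5)[:2] for u,v in [(232,553),(300,553)]];print(B)
```

```text
[[421.1 320.7]
 [510.7 344.9]
 [452.8 199.7]
 [545.1 222.9]]
[4.86565e+02 2.56595e+02 2.62000e-01] [-1.6  0.7  1.5  1.4 -0.2 -1.9  0.3 -0.2]
[array([474.4, 277.4]), array([485.2, 280. ]), array([487.9, 230.4]), array([498.9, 233. ])] [486.6 255.2]
106.13841857163409 48.92811052963317
[array([484.2, 229.6]), array([499.9, 233.2])]
```

Two full spools are on the bench: medium at (420.5, 389) and small at (495, 425). The stand is at (486.6, 256) with yaw 0.265. Next I'll grip the cap.

step_arm([
  {"claw": 60,"delta_pos": [0,0,0],"turn": -0.02},
  {"claw": 50,"delta_pos": [-11.4,9.3,20],"turn": 0},
  {"claw": 50,"delta_pos": [-11.4,9.3,20],"turn": 0},
  {"claw": 50,"delta_pos": [-11.4,9.3,20],"turn": 0},
  {"claw": 50,"delta_pos": [-11.4,9.3,20],"turn": 0},
  {"claw": 50,"delta_pos": [0,0,15],"turn": 0},
  {"claw": 50,"delta_pos": [0,0,15],"turn": 0},
  {"claw": 50,"delta_pos": [0,0,0],"turn": 0},
])

```text
clock: 2.93
eef_pos: [485.2, 254.8, 126.5]
tcp_rot: [-3.137, 0.001, 1.834]
contact_force: [-0.9, -1.4, -0.1]
opening: 0.582
grasp_force: 0.0
```

Run:
```python
from h import *
w=grab("wrist","w2"); print(sense()["eef_pos"],sense()["tcp_rot"],pix(w,[486.6,256,104.5]),pix(w,[500.6,207.5+0,104.5]))
```

```text
[485.70439763 255.33658195 127.99687684] [-3.13845609e+00  6.52584509e-04  1.83420682e+00] [318.30212751 289.21948249] [319.9219875  374.96775353]
```

View pics/w2.png

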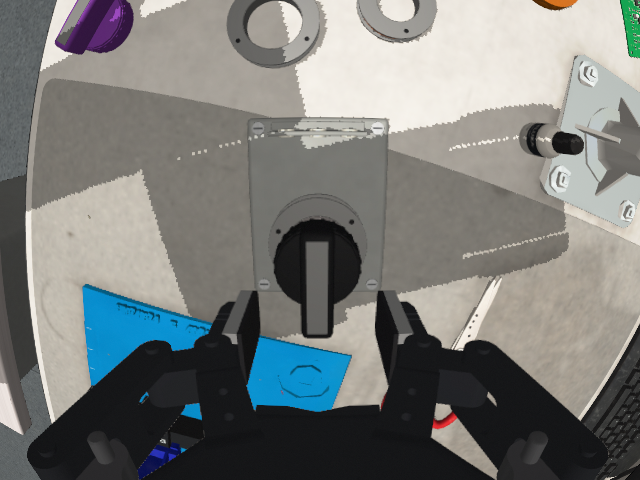

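The cap wing is vertical and centred at (317,288), where the projection predicted (318,289), so it is aligned.

step_arm([
  {"claw": 50,"delta_pos": [0,0,14],"turn": 0},
  {"claw": 50,"delta_pos": [0,0,14],"turn": 0},
  {"claw": 50,"delta_pos": [0,0,8],"turn": 0},
  {"claw": 8,"delta_pos": [0,0,0],"turn": 0},
  {"claw": 8,"delta_pos": [0,0,0],"turn": 0},
  {"claw": 8,"delta_pos": [0,0,0],"turn": 0},
  {"claw": 8,"delta_pos": [0,0,0],"turn": 0},
  {"claw": 8,"delta_pos": [0,0,0],"turn": 0},
], force=50)

```text
clock: 3.65
eef_pos: [487.0, 256.2, 94.3]
tcp_rot: [3.14, -0.0, 1.833]
contact_force: [-1.7, -0.5, 5.2]
opening: 0.176
grasp_force: 51.8
```

step_arm([
  {"claw": 8,"delta_pos": [0,0,0],"turn": 0},
  {"claw": 8,"delta_pos": [0,0,0],"turn": 0},
  {"claw": 8,"delta_pos": [0,0,0],"turn": 0},
])

```text
clock: 3.9
eef_pos: [487.0, 256.2, 93.8]
tcp_rot: [3.141, -0.0, 1.833]
contact_force: [-2.0, -0.1, 5.1]
opening: 0.177
grasp_force: 51.8
```

step_arm([
  {"claw": 8,"delta_pos": [0,0,1],"turn": 0},
  {"claw": 8,"delta_pos": [0,0,1],"turn": 0},
  {"claw": 8,"delta_pos": [0,0,0],"turn": 0},
  {"claw": 8,"delta_pos": [0,0,0],"turn": 0},
])

```text
clock: 4.23
eef_pos: [486.9, 256.2, 91.8]
tcp_rot: [3.141, -0.0, 1.833]
contact_force: [-3.0, -0.8, 6.3]
opening: 0.174
grasp_force: 51.9
```

step_arm([
  {"claw": 8,"delta_pos": [0,0,0.8],"turn": 0},
  {"claw": 8,"delta_pos": [0,0,0.7],"turn": 0},
  {"claw": 8,"delta_pos": [0,0,0],"turn": 0},
  {"claw": 8,"delta_pos": [0,0,0],"turn": 0},
])

```text
clock: 4.57
eef_pos: [486.9, 256.2, 91.1]
tcp_rot: [3.141, -0.0, 1.833]
contact_force: [-4.5, -2.0, 15.5]
opening: 0.175
grasp_force: 52.9
```

step_arm([
  {"claw": 8,"delta_pos": [0,0,-0.7],"turn": 0},
  {"claw": 8,"delta_pos": [0,0,0],"turn": -0.112},
  {"claw": 8,"delta_pos": [0,0,0],"turn": -0.112},
  {"claw": 8,"delta_pos": [0,0,0],"turn": -0.112},
  {"claw": 8,"delta_pos": [0,0,0],"turn": -0.112},
  {"claw": 8,"delta_pos": [0,0,0],"turn": -0.112},
  {"claw": 8,"delta_pos": [0,0,0],"turn": -0.112},
  {"claw": 8,"delta_pos": [0,0,0],"turn": -0.112},
])

```text
clock: 5.23
eef_pos: [487.2, 256.6, 91.3]
tcp_rot: [3.14, 0.0, 2.622]
contact_force: [-2.6, 2.2, 7.7]
opening: 0.175
grasp_force: 51.7
```

step_arm([
  {"claw": 8,"delta_pos": [0,0,0],"turn": -0.112},
  {"claw": 8,"delta_pos": [0,0,0],"turn": -0.112},
  {"claw": 8,"delta_pos": [0,0,0],"turn": -0.112},
  {"claw": 8,"delta_pos": [0,0,0],"turn": -0.112},
  {"claw": 8,"delta_pos": [0,0,0],"turn": -0.112},
  {"claw": 8,"delta_pos": [0,0,0],"turn": -0.112},
  {"claw": 8,"delta_pos": [0,0,0],"turn": -0.112},
  {"claw": 8,"delta_pos": [0,0,0],"turn": 0},
])

```text
clock: 5.9
eef_pos: [486.4, 256.7, 91.2]
tcp_rot: [3.14, 0.0, -2.876]
contact_force: [-5.0, 3.2, 8.8]
opening: 0.174
grasp_force: 51.0
```

Run:
```python
from h import *
s=sense(); print({k:np.round(s[k],2) for k in("eef_pos","tcp_rot","contact_force","wrist_torque","qpos")})
```

```text
{'eef_pos': array([486.44, 256.74,  91.24]), 'tcp_rot': array([ 3.14,  0.  , -2.88]), 'contact_force': array([-4.98,  3.16,  8.77]), 'wrist_torque': array([0.63, 0.99, 0.05]), 'qpos': array([ 0.48,  0.43,  1.91,  0.  ,  0.8 , -1.36])}
```

step_arm([
  {"claw": 8,"delta_pos": [0,0,-4],"turn": 0},
  {"claw": 8,"delta_pos": [0,0,-4],"turn": 0},
  {"claw": 8,"delta_pos": [0,0,-4],"turn": 0},
  {"claw": 8,"delta_pos": [0,0,0],"turn": 0},
])

```text
clock: 6.23
eef_pos: [487.0, 255.9, 103.1]
tcp_rot: [-3.141, 0.001, -2.882]
contact_force: [-0.6, -0.1, 1.3]
opening: 0.173
grasp_force: 50.9
```

The cap is free. I'll stand it on clear bench in front of the stand at about (350, 250).

step_arm([
  {"claw": 8,"delta_pos": [0,0,-20],"turn": 0},
  {"claw": 8,"delta_pos": [0,0,-20],"turn": 0},
  {"claw": 8,"delta_pos": [27,6,0],"turn": 0},
  {"claw": 8,"delta_pos": [27,6,0],"turn": 0},
  {"claw": 8,"delta_pos": [27,6,0],"turn": 0},
  {"claw": 8,"delta_pos": [27,6,0],"turn": 0},
  {"claw": 8,"delta_pos": [26,6,0],"turn": 0},
  {"claw": 8,"delta_pos": [0,0,20],"turn": 0},
])

```text
clock: 6.9
eef_pos: [346.9, 250.2, 124.3]
tcp_rot: [3.141, 0.002, -2.882]
contact_force: [0.6, 0.8, -0.8]
opening: 0.169
grasp_force: 50.8
```

step_arm([
  {"claw": 8,"delta_pos": [0,0,25],"turn": 0},
  {"claw": 8,"delta_pos": [0,0,25],"turn": 0},
  {"claw": 8,"delta_pos": [0,0,20],"turn": 0},
  {"claw": 8,"delta_pos": [0,0,10],"turn": 0},
  {"claw": 8,"delta_pos": [0,0,4],"turn": 0},
  {"claw": 8,"delta_pos": [0,0,0],"turn": 0},
  {"claw": 8,"delta_pos": [0,0,0],"turn": 0},
])

```text
clock: 7.48
eef_pos: [349.8, 250.7, 38.8]
tcp_rot: [-3.142, 0.0, -2.882]
contact_force: [-0.0, 0.3, -0.9]
opening: 0.173
grasp_force: 50.8
```

step_arm([
  {"claw": 8,"delta_pos": [0,0,1.5],"turn": 0},
  {"claw": 8,"delta_pos": [0,0,1.5],"turn": 0},
  {"claw": 8,"delta_pos": [0,0,1],"turn": 0},
  {"claw": 8,"delta_pos": [0,0,0],"turn": 0},
  {"claw": 8,"delta_pos": [0,0,0],"turn": 0},
])

```text
clock: 7.9
eef_pos: [349.8, 250.8, 34.8]
tcp_rot: [3.141, 0.001, -2.882]
contact_force: [1.9, -0.4, 0.8]
opening: 0.175
grasp_force: 49.2
```

step_arm([
  {"claw": 45,"delta_pos": [0,0,0],"turn": 0},
  {"claw": 45,"delta_pos": [0,0,0],"turn": 0},
  {"claw": 45,"delta_pos": [0,0,0],"turn": 0},
  {"claw": 60,"delta_pos": [0,0,-10],"turn": 0},
  {"claw": 85,"delta_pos": [0,0,-30],"turn": 0},
  {"claw": 85,"delta_pos": [0,0,-30],"turn": 0.12},
  {"claw": 85,"delta_pos": [0,0,-30],"turn": 0.12},
  {"claw": 85,"delta_pos": [0,0,-32],"turn": 0.12},
])

```text
clock: 8.57
eef_pos: [348.8, 250.2, 167.6]
tcp_rot: [-3.141, -0.001, 3.035]
contact_force: [0.6, 0.6, -0.0]
opening: 0.992
grasp_force: 0.0
```

step_arm([
  {"claw": 85,"delta_pos": [0,0,0],"turn": 0.12},
  {"claw": 85,"delta_pos": [0,0,0],"turn": 0.12},
  {"claw": 85,"delta_pos": [0,0,0],"turn": 0.12},
  {"claw": 85,"delta_pos": [0,0,0],"turn": 0.12},
  {"claw": 85,"delta_pos": [0,0,0],"turn": 0.12},
  {"claw": 85,"delta_pos": [0,0,0],"turn": 0.12},
  {"claw": 85,"delta_pos": [0,0,0],"turn": 0.12},
  {"claw": 85,"delta_pos": [0,0,0],"turn": 0.12},
])

```text
clock: 9.23
eef_pos: [349.2, 250.5, 166.4]
tcp_rot: [-3.141, 0.0, 2.075]
contact_force: [-0.6, -1.0, 0.0]
opening: 0.994
grasp_force: 0.0
```

step_arm([
  {"claw": 85,"delta_pos": [0,0,0],"turn": 0.12},
  {"claw": 85,"delta_pos": [0,0,0],"turn": 0.12},
  {"claw": 85,"delta_pos": [-7.7,33.4,0],"turn": 0},
  {"claw": 85,"delta_pos": [-7.7,33.4,0],"turn": 0},
  {"claw": 85,"delta_pos": [-7.7,33.4,0],"turn": 0},
  {"claw": 85,"delta_pos": [-7.7,33.4,0],"turn": 0},
  {"claw": 85,"delta_pos": [0,0,0],"turn": 0},
  {"claw": 85,"delta_pos": [0,0,0],"turn": 0},
])

```text
clock: 9.9
eef_pos: [487.4, 256.3, 166.0]
tcp_rot: [-3.141, 0.0, 1.839]
contact_force: [-1.0, -0.8, -0.4]
opening: 0.994
grasp_force: 0.0
```

Run:
```python
from h import *
w=grab("wrist","w3"); s=sense(); print(s["eef_pos"],s["tcp_rot"],pix(w,[486.8,256.2,68.5]),pix(w,[486.8,256.2,42]))
```

```text
[485.90612475 256.08805144 165.85647573] [-3.13986471e+00  2.24516677e-04  1.83991518e+00] [314.26841289 240.58707977] [314.51317073 229.30896438]
```

View pics/w3.png

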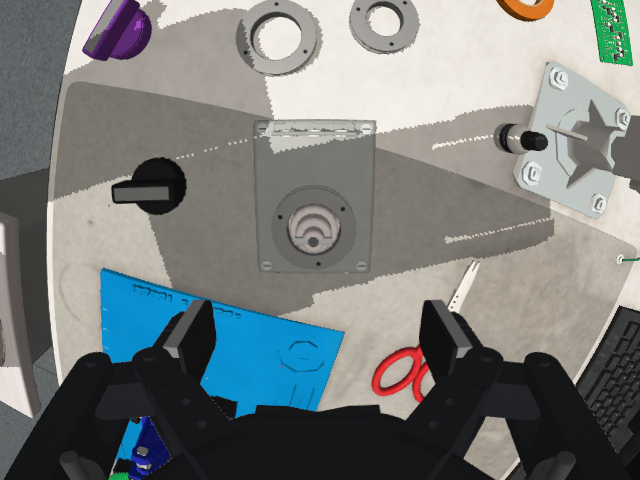

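The only empty on the spindle is a medium, with its ring at (314,228). The post at (314,240) matches the prediction. The cap stands upright at (155,188). I'll grip the empty.

step_arm([
  {"claw": 85,"delta_pos": [0,0.5,35],"turn": 0},
  {"claw": 85,"delta_pos": [0,0,35],"turn": 0},
  {"claw": 85,"delta_pos": [0,0,30],"turn": 0},
  {"claw": 85,"delta_pos": [0,0,20],"turn": 0},
  {"claw": 85,"delta_pos": [0,0,14],"turn": 0},
  {"claw": 85,"delta_pos": [0,0,5],"turn": 0},
  {"claw": 55,"delta_pos": [0,0,0],"turn": 0},
  {"claw": 55,"delta_pos": [0,0,0],"turn": 0},
], force=40)

```text
clock: 10.62
eef_pos: [486.3, 256.8, 28.1]
tcp_rot: [-3.141, 0.0, 1.841]
contact_force: [-2.5, -0.4, 3.3]
opening: 0.744
grasp_force: 3.4
```

step_arm([
  {"claw": 55,"delta_pos": [0,0,0],"turn": 0},
  {"claw": 55,"delta_pos": [0,0,0],"turn": 0},
  {"claw": 55,"delta_pos": [0,0,0],"turn": 0},
  {"claw": 55,"delta_pos": [0,0,0],"turn": 0},
])

```text
clock: 10.95
eef_pos: [486.1, 256.7, 28.7]
tcp_rot: [-3.141, -0.0, 1.841]
contact_force: [-5.9, -0.4, 6.6]
opening: 0.716
grasp_force: 43.2
```

step_arm([
  {"claw": 55,"delta_pos": [0,0,-4],"turn": 0},
  {"claw": 55,"delta_pos": [0,0,-8],"turn": 0},
  {"claw": 55,"delta_pos": [0,0,-15],"turn": 0},
  {"claw": 55,"delta_pos": [0,0,-25],"turn": 0},
  {"claw": 55,"delta_pos": [0,0,-35],"turn": 0},
  {"claw": 55,"delta_pos": [0,0,-35],"turn": 0},
  {"claw": 55,"delta_pos": [0,0,0],"turn": 0},
])

```text
clock: 11.53
eef_pos: [491.1, 258.8, 157.3]
tcp_rot: [3.129, -0.002, 1.841]
contact_force: [1.9, 1.5, -0.0]
opening: 0.714
grasp_force: 44.1
```

Run:
```python
from h import *
f=grab("top"); cv2.imwrite("pics/c3.png",cv2.resize(f["img"][190:310,280:500],None,fx=3.5,fy=3.5,interpolation=2)[:,:,::-1])
s=grab("side"); cv2.imwrite("pics/c4.png",cv2.resize(s["img"][140:340,280:410],None,fx=3,fy=3,interpolation=2)[:,:,::-1])
print(f["cx"],sense()["eef_pos"],sense()["grasp_force"])
```

```text
326.939879690062 [488.55714744 257.4493166  152.21246381] 44.090531039983034
```

View pics/c3.png

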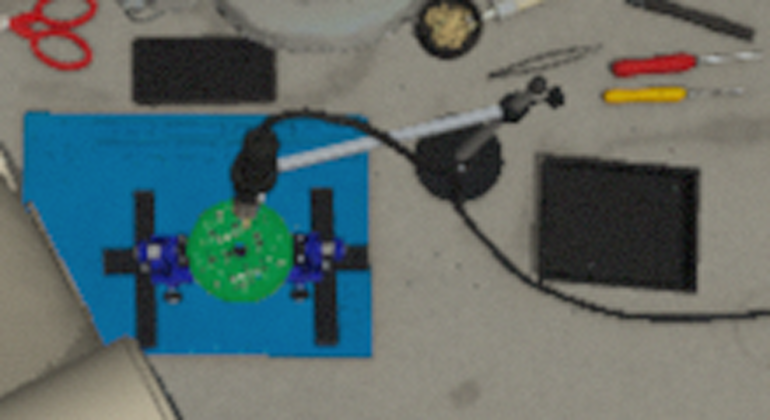

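View pics/c4.png

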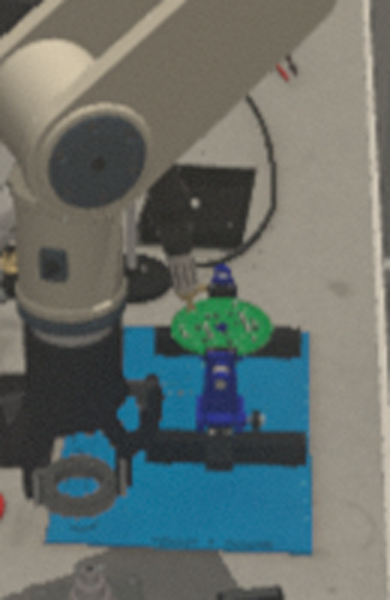

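The side and top crops show the empty held in the gripper. The hand-piece top works out near (418,-50), the column foot near (475,-300), and the tray is centred at crop (618,222), about (440,-437). I'll travel high and in front of them.

step_arm([
  {"claw": 55,"delta_pos": [-8.1,-20.8,-28],"turn": 0},
  {"claw": 55,"delta_pos": [-8.1,-20.8,-28],"turn": 0},
  {"claw": 55,"delta_pos": [-8.1,-20.8,-28],"turn": 0},
  {"claw": 55,"delta_pos": [-8.1,-20.8,-28],"turn": 0},
  {"claw": 55,"delta_pos": [-8.1,-20.8,-28],"turn": 0},
  {"claw": 55,"delta_pos": [-8.1,-20.8,-28],"turn": 0},
  {"claw": 55,"delta_pos": [-8.1,-20.8,-28],"turn": 0},
  {"claw": 55,"delta_pos": [-8.1,-20.8,-28],"turn": 0},
])

```text
clock: 12.3
eef_pos: [342.4, 149.0, 373.8]
tcp_rot: [-3.14, 0.0, 1.841]
contact_force: [1.1, -0.2, 0.3]
opening: 0.714
grasp_force: 44.1
```

step_arm([
  {"claw": 55,"delta_pos": [-34,-9.4,0],"turn": 0},
  {"claw": 55,"delta_pos": [-34,-9.4,0],"turn": 0},
  {"claw": 55,"delta_pos": [0,0,0],"turn": 0},
])

```text
clock: 12.55
eef_pos: [343.2, 74.9, 373.3]
tcp_rot: [3.142, 0.003, 1.838]
contact_force: [0.0, 0.2, -1.4]
opening: 0.715
grasp_force: 44.1
```

step_arm([
  {"claw": 55,"delta_pos": [-34,-9.4,0],"turn": 0},
  {"claw": 55,"delta_pos": [-34,-9.4,0],"turn": 0},
  {"claw": 55,"delta_pos": [-34,-9.4,0],"turn": 0},
  {"claw": 55,"delta_pos": [-34,-9.4,0],"turn": 0},
  {"claw": 55,"delta_pos": [-34,-9.4,0],"turn": 0},
  {"claw": 55,"delta_pos": [-34,-9.4,0],"turn": 0},
  {"claw": 55,"delta_pos": [-34,-9.4,0],"turn": 0},
  {"claw": 55,"delta_pos": [-34,-9.4,0],"turn": 0},
])

```text
clock: 13.22
eef_pos: [343.3, -204.6, 372.6]
tcp_rot: [-3.141, -0.001, 1.84]
contact_force: [0.7, 0.4, 0.2]
opening: 0.719
grasp_force: 44.1
```

step_arm([
  {"claw": 55,"delta_pos": [-31,3.5,0],"turn": 0},
  {"claw": 55,"delta_pos": [-31,3.5,0],"turn": 0},
  {"claw": 55,"delta_pos": [-31,3.5,0],"turn": 0},
  {"claw": 55,"delta_pos": [-31,3.5,0],"turn": 0},
  {"claw": 55,"delta_pos": [-31,3.5,0],"turn": 0},
  {"claw": 55,"delta_pos": [-31,3.5,0],"turn": 0},
  {"claw": 55,"delta_pos": [-31,3.5,0],"turn": 0},
  {"claw": 55,"delta_pos": [-31,3.5,0],"turn": 0},
])

```text
clock: 13.88
eef_pos: [437.3, -435.8, 371.8]
tcp_rot: [-3.141, -0.002, 1.84]
contact_force: [-0.0, 0.3, 0.2]
opening: 0.716
grasp_force: 44.1
```

step_arm([
  {"claw": 55,"delta_pos": [0,0,20],"turn": -0.115},
  {"claw": 55,"delta_pos": [0,0,20],"turn": -0.115},
  {"claw": 55,"delta_pos": [0,0,20],"turn": -0.115},
  {"claw": 55,"delta_pos": [0,0,20],"turn": -0.115},
  {"claw": 55,"delta_pos": [0,0,20],"turn": -0.115},
  {"claw": 55,"delta_pos": [0,0,20],"turn": -0.115},
  {"claw": 55,"delta_pos": [0,0,20],"turn": -0.115},
  {"claw": 55,"delta_pos": [0,0,0],"turn": 0},
])

```text
clock: 14.55
eef_pos: [435.2, -432.4, 228.1]
tcp_rot: [3.139, -0.008, 2.651]
contact_force: [-0.6, 0.4, -0.6]
opening: 0.714
grasp_force: 44.1
```

Run:
```python
from h import *
w=grab("wrist","w4"); s=sense(); print(s["eef_pos"],s["tcp_rot"],s["qpos"],pix(w,[440,-437,3]))
```

```text
[ 435.87009517 -433.13983185  230.49143128] [ 3.14001136 -0.00543405  2.64388474] [-7.84685721e-01  3.47945901e-01  1.66143200e+00 -2.36856134e-05
  1.13787417e+00 -1.85775984e+00] [314.62463151 208.05533475]
```

View pics/w4.png

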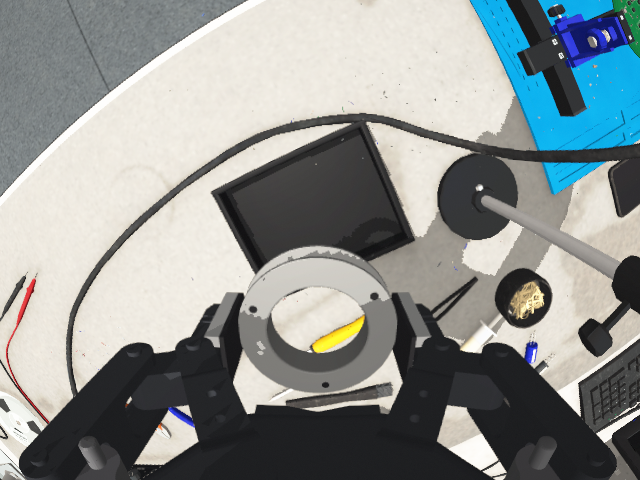

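The tray is in view, centred near (315,200) as predicted, and the spool is held level. I'll lower it and release.

step_arm([
  {"claw": 55,"delta_pos": [-2,-1,40],"turn": 0},
  {"claw": 55,"delta_pos": [-2,-1,40],"turn": 0},
  {"claw": 55,"delta_pos": [0,0,40],"turn": 0},
  {"claw": 55,"delta_pos": [0,0,40],"turn": 0},
  {"claw": 55,"delta_pos": [0,0,32],"turn": 0},
  {"claw": 55,"delta_pos": [0,0,16],"turn": 0},
  {"claw": 55,"delta_pos": [0,0,4],"turn": 0},
  {"claw": 55,"delta_pos": [0,0,0],"turn": 0},
])

```text
clock: 15.27
eef_pos: [439.6, -438.1, 21.1]
tcp_rot: [3.141, -0.001, 2.643]
contact_force: [-1.0, -0.7, -0.9]
opening: 0.716
grasp_force: 44.1
```

step_arm([
  {"claw": 72,"delta_pos": [0,0,0],"turn": 0},
  {"claw": 72,"delta_pos": [0,0,0],"turn": 0},
  {"claw": 72,"delta_pos": [0,0,0],"turn": 0},
  {"claw": 72,"delta_pos": [0,0,-15],"turn": 0},
  {"claw": 72,"delta_pos": [0,0,-35],"turn": 0},
  {"claw": 72,"delta_pos": [0,0,-40],"turn": 0},
  {"claw": 72,"delta_pos": [0,0,-40],"turn": 0},
  {"claw": 72,"delta_pos": [0,0,-40],"turn": 0},
])

```text
clock: 15.93
eef_pos: [439.6, -438.1, 194.7]
tcp_rot: [-3.141, 0.002, 2.645]
contact_force: [0.6, -1.3, -0.1]
opening: 0.844
grasp_force: 0.0
```

Run:
```python
from h import *
w=grab("wrist","w5"); s=sense(); print(s["eef_pos"],s["tcp_rot"],pix(w,[440,-437,18]))
```

```text
[ 442.53440385 -441.09284347  203.30040686] [-3.13794294  0.01222665  2.64530613] [318.44790569 210.93088655]
```

View pics/w5.png

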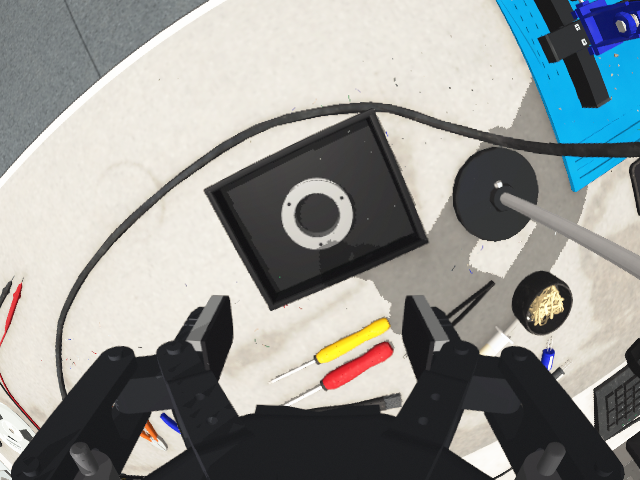

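The bare spool lies flat in the tray at (318,213). I'm returning to the full spools.

step_arm([
  {"claw": 80,"delta_pos": [0,0,-36],"turn": 0},
  {"claw": 80,"delta_pos": [0,0,-36],"turn": 0},
  {"claw": 80,"delta_pos": [0,0,-36],"turn": 0},
  {"claw": 80,"delta_pos": [0,0,-36],"turn": 0},
  {"claw": 80,"delta_pos": [0,0,-36],"turn": 0},
  {"claw": 80,"delta_pos": [27.8,22.8,0],"turn": 0},
  {"claw": 80,"delta_pos": [27.8,22.8,0],"turn": 0},
  {"claw": 80,"delta_pos": [27.8,22.8,0],"turn": 0},
])

```text
clock: 16.65
eef_pos: [398.2, -337.5, 372.9]
tcp_rot: [-3.141, 0.003, 2.645]
contact_force: [0.5, 0.7, 0.1]
opening: 0.938
grasp_force: 0.0
```

step_arm([
  {"claw": 80,"delta_pos": [27.8,22.8,0],"turn": 0},
  {"claw": 80,"delta_pos": [27.8,22.8,0],"turn": 0},
  {"claw": 80,"delta_pos": [27.8,22.8,0],"turn": 0},
  {"claw": 80,"delta_pos": [27.8,22.8,0],"turn": 0},
  {"claw": 80,"delta_pos": [16.9,31.2,0],"turn": 0},
  {"claw": 80,"delta_pos": [16.9,31.2,0],"turn": 0},
  {"claw": 80,"delta_pos": [16.9,31.2,0],"turn": 0},
  {"claw": 80,"delta_pos": [16.9,31.2,0],"turn": 0},
])

```text
clock: 17.32
eef_pos: [343.6, -61.8, 372.5]
tcp_rot: [3.141, 0.003, 2.644]
contact_force: [0.4, 0.3, 0.3]
opening: 0.935
grasp_force: 0.0
```

step_arm([
  {"claw": 80,"delta_pos": [16.9,31.2,0],"turn": 0},
  {"claw": 80,"delta_pos": [16.9,31.2,0],"turn": 0},
  {"claw": 80,"delta_pos": [16.9,31.2,0],"turn": 0},
  {"claw": 80,"delta_pos": [16.9,31.2,0],"turn": 0},
  {"claw": 80,"delta_pos": [16.9,31.2,0],"turn": 0},
  {"claw": 80,"delta_pos": [16.9,31.2,0],"turn": 0},
  {"claw": 80,"delta_pos": [0,0,0],"turn": 0},
])

```text
clock: 17.9
eef_pos: [343.7, 154.8, 372.4]
tcp_rot: [3.138, 0.0, 2.65]
contact_force: [-0.3, -0.3, 1.0]
opening: 0.937
grasp_force: 0.0
```

step_arm([
  {"claw": 80,"delta_pos": [2.2,29.6,26],"turn": 0},
  {"claw": 80,"delta_pos": [2.2,29.6,26],"turn": 0},
  {"claw": 80,"delta_pos": [2.2,29.6,26],"turn": 0},
  {"claw": 80,"delta_pos": [2.2,29.6,26],"turn": 0},
  {"claw": 80,"delta_pos": [2.2,29.6,26],"turn": 0},
  {"claw": 80,"delta_pos": [2.2,29.6,26],"turn": 0},
  {"claw": 80,"delta_pos": [2.2,29.6,26],"turn": 0},
  {"claw": 80,"delta_pos": [0,0,0],"turn": 0},
])

```text
clock: 18.57
eef_pos: [429.4, 341.7, 184.8]
tcp_rot: [-3.139, -0.002, 2.647]
contact_force: [-0.8, -0.3, 0.8]
opening: 0.935
grasp_force: 0.0
```

```bash
cat >> h.py <<'E'
def rings(w,guess,show=None):
    """fit bore circles of the rings near world guesses"""
    im=w["img"]; hsv=cv2.cvtColor(im,cv2.COLOR_RGB2HSV); g=((hsv[:,:,2]<165)&(hsv[:,:,2]>60)&(hsv[:,:,1]<60)).astype(np.uint8)
    e=cv2.Canny(cv2.cvtColor(im,cv2.COLOR_RGB2GRAY),40,120)
    v,u=np.nonzero(e)
    for (x,y,h,ro) in guess:
        c=pix(w,[x,y,h]); k=np.hypot(u-c[0],v-c[1])<130
        P=np.array([at(w,a,b,h)[:2] for a,b in zip(u[k],v[k])]); best=(0,)
        for cx in np.arange(x-45,x+46,1.5):
            for cy in np.arange(y-45,y+46,1.5):
                n=(abs(np.hypot(P[:,0]-cx,P[:,1]-cy)-ro)<1.2).sum()
                if n>best[0]: best=(n,cx,cy)
        q=np.array(best[1:])
        for _ in range(3):
            k=abs(np.hypot(*(P-q).T)-ro)<2; q=least_squares(lambda q:np.hypot(*(P[k]-q).T)-ro,q,loss="soft_l1").x
        print((x,y),h,ro,best[0],q.round(1))
E
python3 - <<'E'
from h import *
w=grab("wrist","w6"); s=sense(); print(s["eef_pos"],s["tcp_rot"],s["qpos"])
rings(w,[(420.5,389,15,31),(495,425,14,27),(420.5,389,15,19.5),(495,425,14,14.5)])
print(pix(w,[420,389,15]),pix(w,[495,425,14]))
E
```

```text
[428.79611715 340.0340722  186.90304869] [-3.13818948e+00 -1.56526178e-03  2.64689327e+00] [ 6.67663414e-01  2.93126983e-01  1.84838638e+00  1.00598464e-04
  1.00382421e+00 -4.08490386e-01]
(420.5, 389) 15 31 259 [419.  388.6]
(495, 425) 14 27 203 [495.3 425.6]
(420.5, 389) 15 19.5 155 [419.1 388.1]
(495, 425) 14 14.5 103 [495.5 425.5]
[362.57465838 177.70677346] [435.46289361 234.04708485]
```

View pics/w6.png

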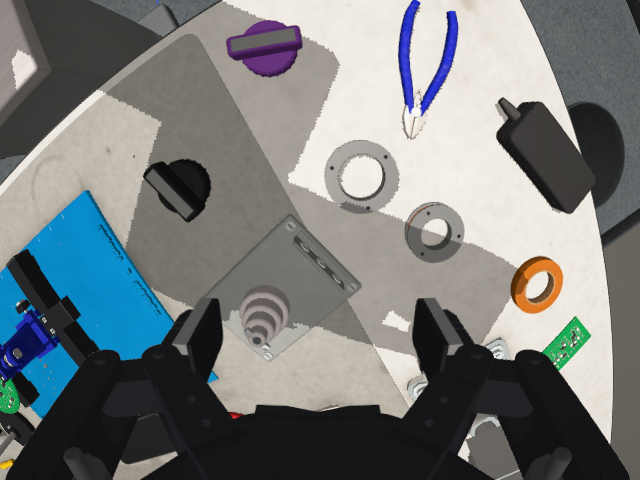

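The spindle is bare. The medium spool is at (362,177), the small at (436,234), the pliers tip at (413,135), and the cap at (178,190). The fits give medium (419.1, 388.4) and small (495.4, 425.5). Now I'll grip the medium.

step_arm([
  {"claw": 76,"delta_pos": [10.5,12.5,20],"turn": 0},
  {"claw": 76,"delta_pos": [10.5,12.5,20],"turn": 0},
  {"claw": 76,"delta_pos": [10.5,12.4,20],"turn": 0},
  {"claw": 76,"delta_pos": [0,0,35],"turn": 0},
  {"claw": 76,"delta_pos": [0,0,35],"turn": 0},
  {"claw": 76,"delta_pos": [0,0,20],"turn": 0},
  {"claw": 76,"delta_pos": [0,0,0],"turn": 0},
  {"claw": 76,"delta_pos": [0,0,0],"turn": 0},
])

```text
clock: 19.28
eef_pos: [419.4, 386.5, 40.5]
tcp_rot: [-3.141, 0.0, 2.645]
contact_force: [-0.8, -0.0, 0.9]
opening: 0.892
grasp_force: 0.0
```

step_arm([
  {"claw": 76,"delta_pos": [1.2,1.5,15],"turn": 0},
  {"claw": 76,"delta_pos": [0,0,10],"turn": 0},
  {"claw": 76,"delta_pos": [0,0,4],"turn": 0},
  {"claw": 76,"delta_pos": [0,0,0],"turn": 0},
  {"claw": 55,"delta_pos": [0,0,0],"turn": 0},
  {"claw": 55,"delta_pos": [0,0,0],"turn": 0},
  {"claw": 55,"delta_pos": [0,0,0],"turn": 0},
  {"claw": 55,"delta_pos": [0,0,0],"turn": 0},
])

```text
clock: 19.95
eef_pos: [419.2, 389.2, 12.1]
tcp_rot: [3.141, 0.0, 2.645]
contact_force: [-2.5, -3.2, 9.3]
opening: 0.699
grasp_force: 40.6
```

step_arm([
  {"claw": 55,"delta_pos": [0,0,0],"turn": 0},
  {"claw": 55,"delta_pos": [0,0,0],"turn": 0},
  {"claw": 55,"delta_pos": [0,0,0],"turn": 0},
])

```text
clock: 20.2
eef_pos: [419.3, 389.2, 12.1]
tcp_rot: [3.141, 0.0, 2.645]
contact_force: [-3.1, -2.9, 9.3]
opening: 0.698
grasp_force: 40.6
```

step_arm([
  {"claw": 55,"delta_pos": [0,0,-5],"turn": 0},
  {"claw": 55,"delta_pos": [0,0,-20],"turn": 0},
  {"claw": 55,"delta_pos": [0,0,-35],"turn": 0},
  {"claw": 55,"delta_pos": [0,0,-38],"turn": 0},
  {"claw": 55,"delta_pos": [-20,-14,0],"turn": 0},
  {"claw": 55,"delta_pos": [-25,-17,0],"turn": 0},
  {"claw": 55,"delta_pos": [-25,-17,0],"turn": 0},
  {"claw": 55,"delta_pos": [-25,-17,0],"turn": 0},
])

```text
clock: 20.87
eef_pos: [472.1, 285.8, 109.6]
tcp_rot: [3.14, 0.001, 2.647]
contact_force: [-0.0, -0.3, -0.9]
opening: 0.698
grasp_force: 43.7
```

step_arm([
  {"claw": 55,"delta_pos": [-20,-14,0],"turn": 0},
  {"claw": 55,"delta_pos": [-7.6,-6,0],"turn": 0},
  {"claw": 55,"delta_pos": [0,0,0],"turn": 0},
  {"claw": 55,"delta_pos": [0,0,0],"turn": 0},
  {"claw": 55,"delta_pos": [0,0,0],"turn": 0},
])

```text
clock: 21.28
eef_pos: [486.0, 256.8, 108.7]
tcp_rot: [3.141, -0.0, 2.646]
contact_force: [0.5, 1.6, -0.3]
opening: 0.7
grasp_force: 43.7
```

Run:
```python
from h import *
w=grab("wrist","w7"); s=sense(); e=s["eef_pos"]; print(e,s["tcp_rot"])
h=e[2]-12.1+15
rings(w,[(e[0],e[1],h,31),(e[0],e[1],h,19.5)])
```

```text
[485.87682327 256.94262707 108.61719806] [ 3.14130486e+00 -1.18581918e-04  2.64661841e+00]
(np.float64(485.87682327462596), np.float64(256.94262707366596)) 111.51719806063235 31 640 [485.4 257. ]
(np.float64(485.87682327462596), np.float64(256.94262707366596)) 111.51719806063235 19.5 355 [485.8 256.7]
```

step_arm([
  {"claw": 55,"delta_pos": [-1.2,0,15],"turn": 0},
  {"claw": 55,"delta_pos": [0,0,18],"turn": 0},
  {"claw": 55,"delta_pos": [0,0,14],"turn": 0},
  {"claw": 55,"delta_pos": [0,0,5],"turn": 0},
  {"claw": 55,"delta_pos": [0,0,2],"turn": 0},
  {"claw": 55,"delta_pos": [0,0,2],"turn": 0},
  {"claw": 55,"delta_pos": [0,0,2],"turn": 0},
  {"claw": 55,"delta_pos": [0,0,0],"turn": 0},
])

```text
clock: 22.0
eef_pos: [487.3, 255.6, 50.8]
tcp_rot: [3.141, 0.0, 2.646]
contact_force: [-0.9, 0.2, -1.4]
opening: 0.696
grasp_force: 43.7
```

step_arm([
  {"claw": 55,"delta_pos": [0,0,2],"turn": 0},
  {"claw": 55,"delta_pos": [0,0,2],"turn": 0},
  {"claw": 55,"delta_pos": [0,0,2],"turn": 0},
  {"claw": 55,"delta_pos": [0,0,0],"turn": 0},
])

```text
clock: 22.33
eef_pos: [487.3, 255.3, 44.3]
tcp_rot: [3.142, 0.0, 2.646]
contact_force: [-0.9, 0.3, -0.5]
opening: 0.699
grasp_force: 43.7
```

step_arm([
  {"claw": 55,"delta_pos": [0,0,2],"turn": 0},
  {"claw": 55,"delta_pos": [0,0,2],"turn": 0},
  {"claw": 55,"delta_pos": [0,0,1.5],"turn": 0},
  {"claw": 55,"delta_pos": [0,0,0],"turn": 0},
  {"claw": 55,"delta_pos": [0,0,0],"turn": 0},
])

```text
clock: 22.75
eef_pos: [487.3, 255.3, 38.8]
tcp_rot: [-3.141, -0.0, 2.646]
contact_force: [-0.0, 0.2, -1.8]
opening: 0.7
grasp_force: 43.7
```

step_arm([
  {"claw": 76,"delta_pos": [0,0,0],"turn": 0},
  {"claw": 76,"delta_pos": [0,0,0],"turn": 0},
  {"claw": 76,"delta_pos": [0,0,0],"turn": 0},
  {"claw": 76,"delta_pos": [0,0,-10],"turn": 0},
  {"claw": 76,"delta_pos": [0,0,-30],"turn": 0},
  {"claw": 76,"delta_pos": [0,0,-35],"turn": 0},
  {"claw": 76,"delta_pos": [0,0,-35],"turn": 0},
  {"claw": 76,"delta_pos": [0,0,0],"turn": 0},
])

```text
clock: 23.42
eef_pos: [490.9, 257.2, 156.1]
tcp_rot: [3.133, 0.006, 2.646]
contact_force: [2.4, 0.9, -0.0]
opening: 0.889
grasp_force: 0.0
```

step_arm([
  {"claw": 76,"delta_pos": [14.7,30.7,0],"turn": 0},
  {"claw": 76,"delta_pos": [14.7,30.7,0],"turn": 0},
  {"claw": 76,"delta_pos": [0,0,0],"turn": 0},
  {"claw": 76,"delta_pos": [0,0,0],"turn": 0},
  {"claw": 76,"delta_pos": [0,0,0],"turn": 0},
])

```text
clock: 23.83
eef_pos: [490.4, 323.1, 149.1]
tcp_rot: [-3.141, 0.0, 2.647]
contact_force: [-0.0, 0.4, -0.4]
opening: 0.894
grasp_force: 0.0
```

Run:
```python
from h import *
w=grab("wrist","w8"); s=sense(); e=s["eef_pos"]; print(e,s["tcp_rot"])
rings(w,[(486.8,256.2,41.5,31),(486.8,256.2,44.5,31),(486.8,256.2,56.5,13),(486.8,256.2,68.5,7.5),(495.4,425.5,14,27),(495.4,425.5,14,14.5)])
```

```text
[490.35045572 322.66690286 148.9996064 ] [-3.14087360e+00 -1.09493452e-04  2.64591951e+00]
(486.8, 256.2) 41.5 31 263 [487.2 255.9]
(486.8, 256.2) 44.5 31 270 [486.6 257.1]
(486.8, 256.2) 56.5 13 125 [485.6 255.5]
(486.8, 256.2) 68.5 7.5 75 [467.5 287.4]
(495.4, 425.5) 14 27 266 [495.5 425.2]
(495.4, 425.5) 14 14.5 134 [495.8 425.6]
```

The medium is home at (487.2, 255.9). Next is the small spool.

step_arm([
  {"claw": 72,"delta_pos": [14.7,30.9,15],"turn": 0},
  {"claw": 72,"delta_pos": [14.7,30.9,15],"turn": 0},
  {"claw": 72,"delta_pos": [14.7,31,15],"turn": 0},
  {"claw": 72,"delta_pos": [0,0,30],"turn": 0},
  {"claw": 72,"delta_pos": [0,0,30],"turn": 0},
  {"claw": 72,"delta_pos": [0,0,10],"turn": 0},
  {"claw": 72,"delta_pos": [0,0,0],"turn": 0},
  {"claw": 72,"delta_pos": [0,0,0],"turn": 0},
])

```text
clock: 24.55
eef_pos: [496.2, 425.0, 34.3]
tcp_rot: [-3.141, -0.0, 2.645]
contact_force: [0.9, -0.2, 0.6]
opening: 0.84
grasp_force: 0.0
```

step_arm([
  {"claw": 72,"delta_pos": [0.6,0,12],"turn": 0},
  {"claw": 72,"delta_pos": [0,0,8],"turn": 0},
  {"claw": 72,"delta_pos": [0,0,2],"turn": 0},
  {"claw": 72,"delta_pos": [0,0,0],"turn": 0},
  {"claw": 47,"delta_pos": [0,0,0],"turn": 0},
  {"claw": 47,"delta_pos": [0,0,0],"turn": 0},
  {"claw": 47,"delta_pos": [0,0,0],"turn": 0},
  {"claw": 47,"delta_pos": [0,0,0],"turn": 0},
])

```text
clock: 25.22
eef_pos: [495.7, 426.4, 13.0]
tcp_rot: [3.141, 0.0, 2.646]
contact_force: [-1.4, -1.3, 5.6]
opening: 0.603
grasp_force: 40.6
```

step_arm([
  {"claw": 47,"delta_pos": [0,0,0],"turn": 0},
  {"claw": 47,"delta_pos": [0,0,0],"turn": 0},
  {"claw": 47,"delta_pos": [0,0,0],"turn": 0},
])

```text
clock: 25.47
eef_pos: [495.7, 426.4, 13.0]
tcp_rot: [3.141, 0.0, 2.646]
contact_force: [-1.4, -2.1, 5.9]
opening: 0.602
grasp_force: 40.6
```

step_arm([
  {"claw": 47,"delta_pos": [0,0,-5],"turn": 0},
  {"claw": 47,"delta_pos": [0,0,-20],"turn": 0},
  {"claw": 47,"delta_pos": [0,0,-35],"turn": 0},
  {"claw": 47,"delta_pos": [0,0,-37],"turn": 0},
  {"claw": 47,"delta_pos": [-12.2,-25.7,0],"turn": 0},
  {"claw": 47,"delta_pos": [-12.2,-25.7,0],"turn": 0},
  {"claw": 47,"delta_pos": [-12.2,-25.7,0],"turn": 0},
  {"claw": 47,"delta_pos": [-12.2,-25.7,0],"turn": 0},
])

```text
clock: 26.13
eef_pos: [489.4, 311.7, 109.8]
tcp_rot: [3.141, 0.001, 2.646]
contact_force: [0.7, -0.3, -1.0]
opening: 0.601
grasp_force: 42.1
```

step_arm([
  {"claw": 47,"delta_pos": [-12.2,-25.7,0],"turn": 0},
  {"claw": 47,"delta_pos": [-12.2,-25.5,0],"turn": 0},
  {"claw": 47,"delta_pos": [0,0,0],"turn": 0},
  {"claw": 47,"delta_pos": [0,0,0],"turn": 0},
  {"claw": 47,"delta_pos": [0,0,0],"turn": 0},
])

```text
clock: 26.55
eef_pos: [487.2, 256.5, 109.6]
tcp_rot: [3.14, 0.001, 2.645]
contact_force: [1.0, 0.2, -1.0]
opening: 0.599
grasp_force: 42.1
```

Run:
```python
from h import *
w=grab("wrist","w9"); s=sense(); e=s["eef_pos"]; print(e,s["tcp_rot"])
h=e[2]-13+14
rings(w,[(e[0],e[1],h,27),(e[0],e[1],h,14.5)])
```

```text
[487.18919228 256.87788082 109.44395519] [3.14038535e+00 5.37369978e-04 2.64592584e+00]
(np.float64(487.1891922837723), np.float64(256.87788082124086)) 110.44395519121043 27 553 [486.7 256.7]
(np.float64(487.1891922837723), np.float64(256.87788082124086)) 110.44395519121043 14.5 297 [458.  270.1]
```

step_arm([
  {"claw": 47,"delta_pos": [-0.6,-0.5,15],"turn": 0},
  {"claw": 47,"delta_pos": [0,0,14],"turn": 0},
  {"claw": 47,"delta_pos": [0,0,6],"turn": 0},
  {"claw": 47,"delta_pos": [0,0,3],"turn": 0},
  {"claw": 47,"delta_pos": [0,0,2],"turn": 0},
  {"claw": 47,"delta_pos": [0,0,2],"turn": 0},
  {"claw": 47,"delta_pos": [0,0,2],"turn": 0},
  {"claw": 47,"delta_pos": [0,0,0],"turn": 0},
])

```text
clock: 27.27
eef_pos: [487.0, 255.4, 65.0]
tcp_rot: [3.141, 0.0, 2.646]
contact_force: [-0.1, -0.6, -1.7]
opening: 0.602
grasp_force: 42.7
```

step_arm([
  {"claw": 47,"delta_pos": [0,0,2],"turn": 0},
  {"claw": 47,"delta_pos": [0,0,2],"turn": 0},
  {"claw": 47,"delta_pos": [0,0,2],"turn": 0},
  {"claw": 47,"delta_pos": [0,0,2],"turn": 0},
  {"claw": 47,"delta_pos": [0,0,0],"turn": 0},
])

```text
clock: 27.68
eef_pos: [486.7, 255.1, 56.6]
tcp_rot: [-3.141, -0.0, 2.646]
contact_force: [0.3, -0.1, -1.0]
opening: 0.597
grasp_force: 42.7
```

step_arm([
  {"claw": 47,"delta_pos": [0,0,1.2],"turn": 0},
  {"claw": 47,"delta_pos": [0,0,0],"turn": 0},
  {"claw": 70,"delta_pos": [0,0,0],"turn": 0},
  {"claw": 70,"delta_pos": [0,0,0],"turn": 0},
  {"claw": 70,"delta_pos": [0,0,0],"turn": 0},
  {"claw": 70,"delta_pos": [0,0,-10],"turn": 0},
  {"claw": 70,"delta_pos": [0,0,-30],"turn": 0},
  {"claw": 70,"delta_pos": [0,0,-35],"turn": 0},
])

```text
clock: 28.35
eef_pos: [485.5, 254.5, 130.5]
tcp_rot: [-3.138, -0.002, 2.646]
contact_force: [0.6, 0.7, 0.7]
opening: 0.821
grasp_force: 0.0
```

step_arm([
  {"claw": 70,"delta_pos": [0,0,-15],"turn": 0},
  {"claw": 70,"delta_pos": [29.6,-17.3,0],"turn": 0},
  {"claw": 70,"delta_pos": [29.6,-17.3,0],"turn": 0},
  {"claw": 70,"delta_pos": [29.6,-17.3,0],"turn": 0},
  {"claw": 70,"delta_pos": [29.6,-17.4,0],"turn": 0},
  {"claw": 70,"delta_pos": [0,0,0],"turn": -0.108},
  {"claw": 70,"delta_pos": [0,0,0],"turn": -0.108},
  {"claw": 60,"delta_pos": [0,0,0],"turn": -0.108},
])

```text
clock: 29.02
eef_pos: [349.5, 250.8, 146.8]
tcp_rot: [3.141, 0.001, 2.976]
contact_force: [0.5, 0.3, -0.2]
opening: 0.709
grasp_force: 0.0
```

Run:
```python
from h import *
w=grab("wrist","w10"); s=sense(); e=s["eef_pos"]; print(e,s["tcp_rot"])
rings(w,[(486.8,256.2,56,27),(486.8,256.2,60,27),(486.8,256.2,56.5,13),(350,250.5,20,24)])
f=grab("top"); rings(f,[(486.8,256.2,56,27)])
cv2.imwrite("pics/c5.png",np.hstack([cv2.resize(w["img"],(480,360)),cv2.resize(f["img"][210:270,220:280],(300,360),interpolation=2)])[:,:,::-1])
```

```text
[349.74625576 250.85760774 146.75479808] [3.14066207e+00 9.25788398e-04 2.98327605e+00]
(486.8, 256.2) 56 27 185 [462.8 256. ]
(486.8, 256.2) 60 27 188 [460.  256.1]
(486.8, 256.2) 56.5 13 101 [448.1 260.7]
(350, 250.5) 20 24 188 [348.7 249.2]
(486.8, 256.2) 56 27 18 [489.3 251.2]
```

View pics/c5.png

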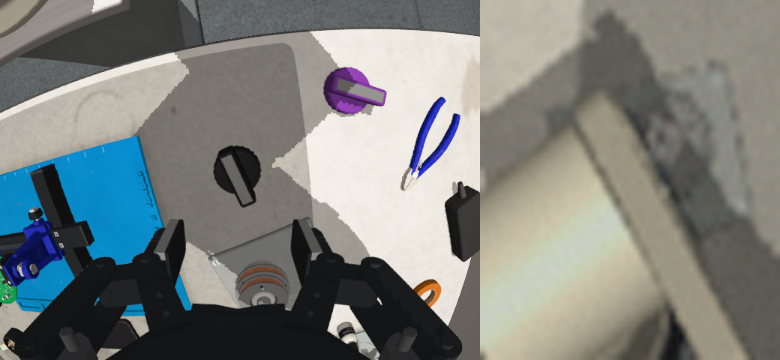

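The last view shows both copper spools stacked on the stand at (262,285) and the cap upright at (238,170). I'll turn to the cap's heading and grip it.

step_arm([
  {"claw": 50,"delta_pos": [0,0,0],"turn": -0.108},
  {"claw": 50,"delta_pos": [0,0,0],"turn": -0.108},
  {"claw": 50,"delta_pos": [0,0,0],"turn": -0.108},
  {"claw": 50,"delta_pos": [0,0,20],"turn": -0.107},
  {"claw": 50,"delta_pos": [0,0,30],"turn": 0},
  {"claw": 50,"delta_pos": [0,0,30],"turn": 0},
  {"claw": 50,"delta_pos": [0,0,15],"turn": 0},
  {"claw": 50,"delta_pos": [0,0,0],"turn": 0},
])

```text
clock: 29.78
eef_pos: [348.3, 249.4, 48.5]
tcp_rot: [-3.14, -0.005, -2.886]
contact_force: [-0.5, -0.4, 0.5]
opening: 0.586
grasp_force: 0.0
```

step_arm([
  {"claw": 50,"delta_pos": [0,0,10],"turn": 0},
  {"claw": 50,"delta_pos": [0,0,5],"turn": 0},
  {"claw": 50,"delta_pos": [0,0,0],"turn": 0},
  {"claw": 50,"delta_pos": [0,0,0],"turn": 0},
])

```text
clock: 30.12
eef_pos: [350.2, 250.8, 36.5]
tcp_rot: [3.141, 0.001, -2.884]
contact_force: [0.4, 0.1, -0.7]
opening: 0.584
grasp_force: 0.0
```

step_arm([
  {"claw": 8,"delta_pos": [0,0,0],"turn": 0},
  {"claw": 8,"delta_pos": [0,0,0],"turn": 0},
  {"claw": 8,"delta_pos": [0,0,0],"turn": 0},
  {"claw": 8,"delta_pos": [0,0,0],"turn": 0},
  {"claw": 8,"delta_pos": [0,0,0],"turn": 0},
  {"claw": 8,"delta_pos": [0,0,0],"turn": 0},
  {"claw": 8,"delta_pos": [0,0,0],"turn": 0},
  {"claw": 8,"delta_pos": [0,0,0],"turn": 0},
], force=50)

```text
clock: 30.78
eef_pos: [350.2, 250.8, 36.4]
tcp_rot: [3.141, 0.001, -2.882]
contact_force: [0.0, -0.8, 7.1]
opening: 0.167
grasp_force: 51.5
```

step_arm([
  {"claw": 8,"delta_pos": [0,0,-10],"turn": 0},
  {"claw": 8,"delta_pos": [0,0,-30],"turn": 0},
  {"claw": 8,"delta_pos": [0,0,-35],"turn": 0},
  {"claw": 8,"delta_pos": [0,0,-30],"turn": 0},
  {"claw": 8,"delta_pos": [-26.8,-6.1,0],"turn": 0},
  {"claw": 8,"delta_pos": [-26.8,-6.1,0],"turn": 0},
  {"claw": 8,"delta_pos": [-26.8,-6.1,0],"turn": 0},
  {"claw": 8,"delta_pos": [-26.8,-6.1,0],"turn": 0},
])

```text
clock: 31.45
eef_pos: [460.8, 254.5, 141.3]
tcp_rot: [3.141, 0.001, -2.882]
contact_force: [-1.0, 0.2, -1.5]
opening: 0.177
grasp_force: 50.5
```

step_arm([
  {"claw": 8,"delta_pos": [-26.5,-6,0],"turn": 0},
  {"claw": 8,"delta_pos": [0,0,0],"turn": 0},
  {"claw": 8,"delta_pos": [0,0,0],"turn": 0},
  {"claw": 8,"delta_pos": [0,0,0],"turn": 0},
  {"claw": 8,"delta_pos": [0,0,15],"turn": 0},
  {"claw": 8,"delta_pos": [0,0,10],"turn": 0},
  {"claw": 8,"delta_pos": [0,0,0],"turn": 0},
  {"claw": 8,"delta_pos": [0,0,0],"turn": 0},
])

```text
clock: 32.12
eef_pos: [485.5, 255.2, 115.2]
tcp_rot: [-3.141, -0.002, -2.882]
contact_force: [0.7, 1.1, -1.5]
opening: 0.17
grasp_force: 50.4
```

step_arm([
  {"claw": 8,"delta_pos": [-1.7,0.2,6],"turn": 0},
  {"claw": 8,"delta_pos": [0,0,3],"turn": 0},
  {"claw": 8,"delta_pos": [0,0,2],"turn": 0},
  {"claw": 8,"delta_pos": [0,0,2],"turn": 0},
  {"claw": 8,"delta_pos": [0,0,1],"turn": 0},
  {"claw": 8,"delta_pos": [0,0,0],"turn": 0},
  {"claw": 8,"delta_pos": [0,0,0],"turn": 0},
])

```text
clock: 32.7
eef_pos: [489.1, 256.4, 103.7]
tcp_rot: [3.141, 0.001, -2.882]
contact_force: [-2.8, -2.3, 18.9]
opening: 0.17
grasp_force: 53.2
```

step_arm([
  {"claw": 8,"delta_pos": [0,0,2],"turn": 0},
  {"claw": 8,"delta_pos": [0,0,1],"turn": 0},
  {"claw": 8,"delta_pos": [0,0,0],"turn": 0},
  {"claw": 8,"delta_pos": [0,0,0],"turn": 0},
])

```text
clock: 33.03
eef_pos: [489.9, 256.9, 101.0]
tcp_rot: [3.141, 0.003, -2.883]
contact_force: [-0.8, -0.4, -1.0]
opening: 0.172
grasp_force: 51.2
```

step_arm([
  {"claw": 8,"delta_pos": [0,0,0],"turn": 0},
  {"claw": 8,"delta_pos": [0,0,0],"turn": 0},
  {"claw": 8,"delta_pos": [0,0,0],"turn": 0},
])

```text
clock: 33.28
eef_pos: [488.8, 256.3, 99.0]
tcp_rot: [3.141, 0.001, -2.882]
contact_force: [0.3, 0.3, 3.2]
opening: 0.172
grasp_force: 51.8
```

step_arm([
  {"claw": 8,"delta_pos": [1.2,0,0],"turn": 0},
  {"claw": 8,"delta_pos": [0,0,0],"turn": 0},
  {"claw": 8,"delta_pos": [0,0,0],"turn": 0},
  {"claw": 8,"delta_pos": [0,0,0],"turn": 0},
])

```text
clock: 33.62
eef_pos: [487.7, 256.0, 98.9]
tcp_rot: [3.141, 0.001, -2.882]
contact_force: [3.5, 0.1, 2.9]
opening: 0.172
grasp_force: 51.7
```

step_arm([
  {"claw": 8,"delta_pos": [-0.6,0,1],"turn": 0},
  {"claw": 8,"delta_pos": [0,0,1],"turn": 0},
  {"claw": 8,"delta_pos": [0,0,1],"turn": 0},
  {"claw": 8,"delta_pos": [0,0,0],"turn": 0},
  {"claw": 8,"delta_pos": [0,0,0],"turn": 0},
  {"claw": 8,"delta_pos": [0,0,0],"turn": 0},
])

```text
clock: 34.12
eef_pos: [487.7, 256.0, 95.8]
tcp_rot: [3.142, -0.0, -2.882]
contact_force: [-0.2, 1.1, 4.4]
opening: 0.174
grasp_force: 51.9
```

step_arm([
  {"claw": 8,"delta_pos": [0,0,1],"turn": 0},
  {"claw": 8,"delta_pos": [0,0,1],"turn": 0},
  {"claw": 8,"delta_pos": [0,0,0],"turn": 0},
  {"claw": 8,"delta_pos": [0,0,0],"turn": 0},
  {"claw": 8,"delta_pos": [0,0,0],"turn": 0},
])

```text
clock: 34.53
eef_pos: [487.7, 256.0, 93.9]
tcp_rot: [3.142, -0.0, -2.882]
contact_force: [-0.7, 1.0, 5.5]
opening: 0.173
grasp_force: 52.1
```

step_arm([
  {"claw": 8,"delta_pos": [0,0,0.8],"turn": 0},
  {"claw": 8,"delta_pos": [0,0,0],"turn": 0},
  {"claw": 8,"delta_pos": [0,0,0],"turn": 0},
])

```text
clock: 34.78
eef_pos: [487.6, 256.0, 93.1]
tcp_rot: [3.142, -0.0, -2.882]
contact_force: [-1.2, 1.7, 6.4]
opening: 0.169
grasp_force: 52.2
```

step_arm([
  {"claw": 8,"delta_pos": [0,0,0.7],"turn": 0},
  {"claw": 8,"delta_pos": [0,0,0],"turn": 0},
  {"claw": 8,"delta_pos": [0,0,0],"turn": 0},
])

```text
clock: 35.03
eef_pos: [487.6, 255.9, 92.6]
tcp_rot: [3.142, -0.0, -2.882]
contact_force: [-0.7, 1.2, 9.3]
opening: 0.174
grasp_force: 52.7
```

step_arm([
  {"claw": 8,"delta_pos": [0,0,-0.2],"turn": 0.112},
  {"claw": 8,"delta_pos": [0,0,0],"turn": 0.112},
  {"claw": 8,"delta_pos": [0,0,0],"turn": 0.112},
  {"claw": 8,"delta_pos": [0,0,0],"turn": 0.112},
  {"claw": 8,"delta_pos": [0,0,0],"turn": 0.112},
  {"claw": 8,"delta_pos": [0,0,0],"turn": 0.112},
  {"claw": 8,"delta_pos": [0,0,0],"turn": 0.112},
  {"claw": 8,"delta_pos": [0,0,0],"turn": 0},
])

```text
clock: 35.7
eef_pos: [487.8, 255.7, 92.7]
tcp_rot: [-3.141, 0.0, 2.61]
contact_force: [-0.3, -0.9, 7.6]
opening: 0.171
grasp_force: 52.3
```

step_arm([
  {"claw": 8,"delta_pos": [0,0,0],"turn": 0.112},
  {"claw": 8,"delta_pos": [0,0,0],"turn": 0.112},
  {"claw": 8,"delta_pos": [0,0,0],"turn": 0.112},
  {"claw": 8,"delta_pos": [0,0,0],"turn": 0.112},
  {"claw": 8,"delta_pos": [0,0,0],"turn": 0.112},
  {"claw": 8,"delta_pos": [0,0,0],"turn": 0.112},
  {"claw": 8,"delta_pos": [0,0,0],"turn": 0.112},
  {"claw": 8,"delta_pos": [0,0,0],"turn": 0},
])

```text
clock: 36.37
eef_pos: [486.9, 254.8, 92.6]
tcp_rot: [-3.139, 0.002, 1.826]
contact_force: [-2.2, -4.3, 10.8]
opening: 0.17
grasp_force: 52.8
```

Run:
```python
from h import *
s=sense(); print({k:np.round(s[k],2) for k in("eef_pos","tcp_rot","contact_force","wrist_torque","grasp_force")})
```

```text
{'eef_pos': array([486.93, 254.81,  92.56]), 'tcp_rot': array([-3.14,  0.  ,  1.83]), 'contact_force': array([-2.18, -4.26, 10.76]), 'wrist_torque': array([-0.87,  0.45, -0.06]), 'grasp_force': np.float64(52.79)}
```

step_arm([
  {"claw": 8,"delta_pos": [0,0,-1],"turn": 0},
  {"claw": 8,"delta_pos": [0,0,-1],"turn": 0},
  {"claw": 8,"delta_pos": [0,0,-1],"turn": 0},
  {"claw": 8,"delta_pos": [0,0,0],"turn": 0},
  {"claw": 8,"delta_pos": [0,0,0],"turn": 0},
])

```text
clock: 36.78
eef_pos: [486.9, 254.8, 95.1]
tcp_rot: [-3.139, 0.002, 1.833]
contact_force: [-1.3, -5.8, 5.0]
opening: 0.169
grasp_force: 52.0
```

step_arm([
  {"claw": 8,"delta_pos": [0,0,-1],"turn": 0},
  {"claw": 8,"delta_pos": [0,0,-0.5],"turn": 0},
  {"claw": 8,"delta_pos": [0,0,0],"turn": 0},
  {"claw": 8,"delta_pos": [0,0,0],"turn": 0},
])

```text
clock: 37.12
eef_pos: [486.8, 254.9, 96.3]
tcp_rot: [-3.139, 0.001, 1.833]
contact_force: [-0.1, -6.1, 1.6]
opening: 0.171
grasp_force: 51.6
```

step_arm([
  {"claw": 8,"delta_pos": [1,0,0],"turn": 0},
  {"claw": 8,"delta_pos": [0,0,0],"turn": 0},
  {"claw": 45,"delta_pos": [0,0,0],"turn": 0},
  {"claw": 45,"delta_pos": [0,0,0],"turn": 0},
  {"claw": 45,"delta_pos": [0,0,0],"turn": 0},
  {"claw": 45,"delta_pos": [0,0,-10],"turn": 0},
  {"claw": 45,"delta_pos": [0,0,-20],"turn": 0},
  {"claw": 45,"delta_pos": [0,0,-20],"turn": 0},
])

```text
clock: 37.78
eef_pos: [487.1, 256.9, 147.6]
tcp_rot: [-3.14, 0.0, 1.833]
contact_force: [1.1, -0.3, 0.6]
opening: 0.53
grasp_force: 0.0
```

step_arm([
  {"claw": 60,"delta_pos": [0,0,-30],"turn": 0},
  {"claw": 60,"delta_pos": [0,0,-30],"turn": 0},
  {"claw": 60,"delta_pos": [10,0,0],"turn": 0},
  {"claw": 60,"delta_pos": [10,0,0],"turn": 0},
  {"claw": 60,"delta_pos": [0,0,0],"turn": 0},
  {"claw": 60,"delta_pos": [0,0,0],"turn": 0},
  {"claw": 60,"delta_pos": [0,0,0],"turn": 0},
  {"claw": 60,"delta_pos": [0,0,0],"turn": 0},
])

```text
clock: 38.45
eef_pos: [481.9, 275.8, 205.9]
tcp_rot: [-3.14, 0.001, 1.833]
contact_force: [0.4, 0.1, 0.2]
opening: 0.705
grasp_force: 0.0
```

Run:
```python
from h import *
w=grab("wrist","w11"); s=sense(); e=s["eef_pos"]; print(e,s["tcp_rot"],s["contact_force"])
im=w["img"]; c=pix(w,[486.8,256.2,104.5]); print(c)
# wing top: mid-grey patch enclosed by black cap
g=cv2.cvtColor(im,cv2.COLOR_RGB2GRAY); x0,y0=(c-50).astype(int); p=g[y0:y0+100,x0:x0+100]
for r in p[::5]: print(' '.join('%3d'%v for v in r[::4]))
for z in (101.5,104.5,108): 
    P=[pix(w,[486.8+a*np.cos(1.836),256.2+a*np.sin(1.836),z]).round(1) for a in(-28,28)]; print(z,P)
rings(w,[(486.8,256.2,41.5,31),(486.8,256.2,80.5,24),(486.8,256.2,84,24),(486.8,256.2,56,27)])
```

```text
[482.02866543 275.83820985 206.06422758] [-3.13994401e+00  5.29326726e-04  1.83280992e+00] [ 0.26263546  0.0416653  -0.14419159]
[315.03613899 267.03310275]
104 113 114 113 112 108  98 103 100 107 104 104 104 105 104 106 104  92  90 106  97 116 115 116 116
103 112 113 112 113  93  93  93 103  84  14  14  12  13  11  13  17  95 104  97 105  98 116 115 115
100 111 112 111 113 101 101 102  12  11  13  14  15  15  14  14  22  12  32 104 100 104 116 117 116
 99 112 113 113 100  89 102  14  22  27  15  24  26  26  28  21  28  26  20  12 104 104 114 117 117
 95 112 112 112 102 101  12  21  27  26  17  99 102 102 102  25  28  28  28  20  65 104 114 116 116
 92 112 112 114 100 100  19  24  25  27  18  99 102 102 102  21  26  27  27  26  19  99 114 113 115
 87 113 113 113 105  63  24  24  26  25  18  84 101 101 102  22  27  26  28  26  23 100 115 116 117
 91 112 112 113 113  84  23  26  23  23  17  82 101 101 102  21  27  26  27  25  23 104 115 116 118
102 112 113 112 113  94  25  23  25  24  18  83 101 101 101  23  25  26  25  26  21 115 116 115 117
115 113 113 112 112 113  22  24  25  22  17
[... 673 characters left out ...]
117 117 117 118 193 189 137  49  98  97  97  20 189 186 189 189 187 187 187 187 186
113 114 116 115 118 116 118 163 189 184 186 188 188 190 186 191 188 188 185 189 187 188 186 190 187
108 110 107 112 181 184 187 183 189 187 190 185 185 187 187 189 188 186 189 182 185 184 185 189 186
107  74 105 167 167 168 171 174 177 182 183 181 183 183 185 190 189 187 184 186 188 189 186 187 190
101.5 [array([315.3, 301.5]), array([314.8, 226.2])]
104.5 [array([315.3, 303.5]), array([314.8, 227.5])]
108 [array([315.2, 305.8]), array([314.8, 229. ])]
(486.8, 256.2) 41.5 31 162 [486.9 258.2]
(486.8, 256.2) 80.5 24 194 [486.7 259.8]
(486.8, 256.2) 84 24 194 [486.5 260.9]
(486.8, 256.2) 56 27 165 [489.8 251.6]
```

Run:
```python
from h import *
w=grab("wrist"); g=cv2.cvtColor(w["img"],cv2.COLOR_RGB2GRAY)
m=((g>80)&(g<106)).astype(np.uint8); m[:,:306]=0; m[:,324:]=0; m[:230]=0; m[303:]=0
n,l,s,c=cv2.connectedComponentsWithStats(m,connectivity=4); k=1+s[1:,4].argmax(); print(s[k],c[k])
x,y,ww,h,_=s[k]
for z in(101,104.5,108):
    A=at(w,x+ww/2,y,z);B=at(w,x+ww/2,y+h,z); print(z,np.linalg.norm(A-B).round(1),(A+B)/2)
```

```text
[309 234  14  64 885] [315.58079096 265.17740113]
101 47.8 [488.  254.9 101. ]
104.5 47.2 [487.65 256.3  104.5 ]
108 46.5 [487.3  257.65 108.  ]
```

```bash
python3 -c "
from rig import *
print(sign_off())"
```

```text
the job is handed in; nothing more can be done
None
```

The job is handed in, no verdict came back: the bare medium spool is in the tray, the full medium and small spools (no large spool was there) are on their steps, and the cap is refitted; its lock is judged from press and lift forces, not measured directly.

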